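# Hang the tea-bag caddy on its slotted stand and close its lid

## Task

Hang the open copper tea-bag caddy on its stand: feel for the height of the two slots, which is set anew each time, put the two hooks on its back through them, lower it, and press it down past the spring catch until it sits fully home. Only then take the lid by its tongue and lower it gently, never letting it drop, and press it until its clasp clicks and it is fully shut, and leave the caddy locked upright on the stand with the lid closed. Do not disturb the mug, jar, tumbler and tin.

Things in the scene. Friction and masses are not known exactly. Their poses are not given: they have to be found in the camera images.
- caddy_mid (a point): Centre (half-way up) of the loose copper caddy, a narrow open box 130 long (its x) by 60 wide (y) by 110 high (z), walls 3, about 0.45 kg with lid. Its frame: +x to the caddy's back, z up. It starts on the table, lid open. Take it from above across its 60 width, ahead of the open lid, some 20 below the rim. On its back are two hooks and, between them, a ridge 10 wide standing 5.5 out, peak 10 below this centre.
- caddy_hooks (a point): Point on the caddy's back face (65 behind the centre, 25 above it), midway between the hooks, level with the undersides of their shanks; axes as the caddy's. Hooks at y = +-23, each 8 wide: a shank 8 high, then a leg hanging to 25 below this point, reaching 16 behind it. The leg is splayed: a 6 mm plate has 1 play at the shank, about 3 at the leg's foot.
- stand: Fixed dark steel stand. Origin on the table in the front plane of its two slotted upright plates, midway between them; +x points to its back: the caddy hangs on its -x side, axes parallel to the stand's. Plates 6 thick, 25 wide, centred at y = +-23. Base plate 8 high, x -105 to 45, y +-65. The plates form a rail clamped 0 to 20 above its lowest setting; no reading tells how much: feel for it.
- slots (a point): Point in the stand's front plane midway between the slots, at the lowest possible level of their lower edges (100 above the table); the real edges are 0 to 20 higher. Each plate has a slot 15 wide, 44 high, open behind, plate solid 12 above it. Hooks enter with caddy_hooks 31 to 35 above the real edges, else they may strike the plates 16 early; home, it is at the real edges (play: sideways 3.5).
- seat (a joint): Spring pads in the slots, standing 5 above their lower edges; travel in m: 0 free, 0.005 when the hooks rest fully home on the edges. Between the plates a spring plunger resists the ridge on the caddy's back: lowered by its weight alone the caddy stops 6 to 22 mm too high and seat reads 0; about 5 to 20 N more push carries it past, and it drops home and stays locked.
- click (a point): Small spring ball (radius 5) on the middle of the caddy's front wall. A clasp strip 14 wide under the root of the tongue hangs 20 below the lid; its bead snaps past the ball over the last 15 of the tongue's way down. By its weight alone the lid stops ajar here; a push of about 4 to 14 N down on the tongue clicks it shut, and it then stays.
- lid (a joint): Lid angle in rad: 0 closed, 1.9 open at its stop, leaning back past upright. The hinge is nearly free: the lid stays open only because it leans back, and falls shut fast if let go below about 1.5. Slamming means closing faster than 4 rad/s.
- lid_hinge (a point): Point on the lid's hinge axis (the caddy's y), at the rim, 40 behind the caddy's centre and 55.5 above it. The frame turns with the lid: at angle 0 its axes are the caddy's.
- tongue (a point): Grip point on the lid's tongue, 130 from the hinge axis, 3 above the lid's underside. The frame turns with the lid; -x points out along the tongue. Lid plate 105 long, 60 wide, 4 thick; the tongue, 14 wide (along the hinge axis) and 6 thick, runs from there to 141. Pinched across the 14 from above it pivots between finger pads as the lid is lowered.
- mug_mid (a point): Centre of a grey mug, 76 across, 85 high, handle at its +y. A bystander.
- jar_mid (a point): Centre of a small glass jar, 66 across, 85 high. A bystander.
- tumbler_mid (a point): Centre of a glass tumbler, 66 across, 90 high. A bystander.
- tin_mid (a point): Centre of a round copper tin, 76 across, 75 high. A bystander.
Not all that is in view belongs to the job. Leave any green or yellow look-alike of the part that bears caddy_mid alone. Leave any red look-alike of the stand alone.

How it is judged:
By the outcome, as a careful person would: the job done as asked, in the order asked, and still so for the second after the job is handed in, with the robot touching nothing.
It also fails if it takes over 72 s, if anything falls off the work surface, if the arm or the gripper's body presses on something with over 40 N, if the wrist force passes 120 N, or if a joint passes its speed limit or range.

## Robot

A 6-joint arm with a two-finger parallel gripper is mounted at the origin on the work surface. World frame = base frame: x ahead of the robot, y to its left, z up, the work surface at z = 0. Lengths are in mm, angles in rad, forces in N, time in s.
With the tool pointing down it reaches from about 275 to 1000 mm from the base axis. Payload 8.4 kg.
Tool frame: the origin (TCP) lies on the mounting face of the last link; the fingertips stand 173 mm ahead of it and the grasp point (between the pads) lies 155 mm ahead of it; z points along the fingers, y is the direction in which the jaws open and shut (so a half turn about z gives the same grasp; the last joint's range is limited). The gripper opens to 85 mm and grips with 20 to 120 N. Pads are 22 mm wide; open, the fingers measure 114 mm over their backs; the gripper's body (76 mm by 85 mm) begins 54 mm behind the grasp point. The pads swing forward as they close: fully open they stand 13 mm farther back than shut.
Start: joints at [-1.225, 0.353, 1.633, -0, 1.155, -0.002], TCP at [213.018, -587.582, 404.681] pointing down, gripper open.
Joint ranges: [-2.63, 2.63], [-0.92, 2.1], [0.06, 2.66], [-1.3, 4.44], [0, 2.69], [-3.02, 3.02]. Speed limits (rad/s): [2.22, 2.22, 2.79, 3.14, 3.14, 3.14].

## Interface

Orientations are given as [roll, pitch, yaw] about the fixed x, y, z axes, in that order (R = Rz(yaw) Ry(pitch) Rx(roll)).
In Python, from rig import readout, imaging, ticket gives the robot as it stands.
- The arm moves only by the tool step_arm, never from a script. Its argument "deltas" is a list of rows, each an object with "translation": the shift along the tool's x, y, z in cm, a list of three; "rot": the turn, a rotation vector about the tool's x, y, z in rad, a list of three. In form: [{"translation": [x, y, z], "rot": [rx, ry, rz]}, ...]. A call has 1 to 8 rows; each row is the pose to reach, as a shift and turn from the pose commanded when the call began, along the tool's axes at that moment; what a row does not reach only later rows make up. A row lasts 1/8 s, in which the tool goes at most 62.5 mm and 10.7 degrees, less where a joint would pass 70% of its speed; a pose out of reach is approached as far as the arm can. A call with a gripper value outside its range is refused whole. "grip" is the closure in counts, from 0 (fully open) to 255 (shut), set as the call begins (left out, the last holds). The fingers move at their own pace and stop on an object; "squeeze" is the grip in N (left out, the last holds). Time passes only in rows, so rows that repeat a pose let the fingers close. It gives the time, the measured TCP pose, the force and the opening at its end, in the units of the state.
- readout.sense(): the state, without advancing time (a new reading comes with each control period).
- imaging.grab_frame(name): name is "scene" or "top"; returns a dict with "image" (420x560x3 uint8, red, green, blue), "camera_matrix" (3x3 intrinsics, pixels), "k1" (the pictures are not rectified: a ray, as slopes to the right and down, at radius r is drawn at 1 + k1 r^2 times it, then the intrinsics apply), "world_to_cam" (4x4, takes a point from world to camera coordinates). Camera axes: x right, y up, looking along -z (the intrinsics and any distortion apply to the point x, -y, -z); pixel columns grow to the right and rows downward; lengths in mm; the calibration is good to about 2 mm. A picture is of the moment at which its call begins. There is no depth.
- ticket.sign_off(): hands the job in, once; it reports no verdict.
The state is a dict: "clock": time; "qpos": joint angles; "qvel": joint speeds; "joint_efforts": joint torques, N m; "eef_pos": TCP position; "tcp_rot": TCP orientation; "contact_force": force on the tool from outside, world axes, zero at the start; "wrist_torque": the same for the moment, N m; "opening": opening from 0.0 (shut) to 1.0 (fully open).
Only numpy, scipy, OpenCV 4.12 (cv2) and the standard library are available. Lean on these libraries where they do the work, as an engineer would, in place of code of your own. Each camera call takes 0.05 s, during which the arm holds its last target.

## Working session

There is one attempt and no reset: what is moved stays moved. The work goes in short steps, Python scripts to look and compute and a tool call to move; the robot and the scene stay as the last step left them, time stands still between calls to the robot, and variables do not carry over. Pictures are saved under pics/ and viewed, and the job is handed in when it is done.

Besides the shell and the picture viewer there is one more tool, called after "Request:" as a command line: name --argument value ..., lists and objects as JSON in quotes. step_arm: Moves the arm, as the interface text tells. Its arguments: {"type":"object","properties":{"deltas":{"type":"array","items":{"type":"object","properties":{"translation":{"type":"array","items":{"type":"number"}},"rot":{"type":"array","items":{"type":"number"}}}}},"grip":{"type":"number"},"squeeze":{"type":"number"}},"required":["deltas"]}

```bash
ls; mkdir -p pics
python3 - <<'E'
from rig import readout, imaging
import cv2,json
print(readout.sense())
for n in("scene","top"):
    f=imaging.grab_frame(n)
    cv2.imwrite(f"pics/{n}0.png",f["image"][:,:,::-1])
    print(f["camera_matrix"],f["k1"],f["world_to_cam"])
E
```

```text
pics
{'clock': 0.0, 'qpos': array([-1.22537299e+00,  3.53667011e-01,  1.63413259e+00, -1.14697866e-05,
        1.15520746e+00, -2.36362612e-03]), 'qvel': array([ 0.00143519,  0.00070644,  0.00071183,  0.00074825, -0.00050694,
        0.00026064]), 'joint_efforts': array([-3.29416391e-03, -6.05260277e+01, -3.42072451e+01, -5.69255960e-06,
        9.44688858e-03, -6.78252991e-05]), 'eef_pos': array([ 212.95186251, -587.35368363,  403.95039307]), 'tcp_rot': array([-3.14017822e+00,  7.14374557e-06,  3.47791601e-01]), 'contact_force': array([-0.46628114,  0.67457828,  0.03450919]), 'wrist_torque': array([ 0.00848206,  0.02225261, -0.03289481]), 'opening': 1.0008322641880554}
[[477.64752442   0.         283.21257501]
 [  0.         477.64752442 215.26129237]
 [  0.           0.           1.        ]] -0.12138869825427225 [[ 8.35797098e-01  5.48796457e-01  1.62990720e-02 -3.37291574e+02]
 [-4.46584520e-01  6.62263554e-01  6.01638805e-01  2.27573835e+02]
 [ 3.19382963e-01 -5.10126880e-01  7.98601959e-01 -1.80351924e+03]
 [ 0.00000000e+00  0.00000000e+00  0.00000000e+00  1.00000000e+00]]
[[383.66594472   0.         280.19868681]
 [  0.         383.66594472 204.75403435]
 [  0.           0.           1.        ]] -0.09829086158434644 [[-9.11360041e-03 -9.99835366e-01  1.56902520e-02 -9.77149603e+01]
 [ 9.94122117e-01 -7.36648291e-03  1.08013664e-01 -5.02884276e+02]
 [-1.07880299e-01  1.65824199e-02  9.94025585e-01 -9.43252656e+02]
 [ 0.00000000e+00  0.00000000e+00  0.00000000e+00  1.00000000e+00]]
```

View pics/scene0.png

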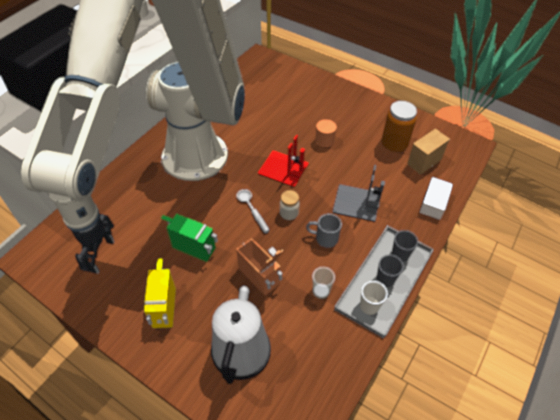

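View pics/top0.png

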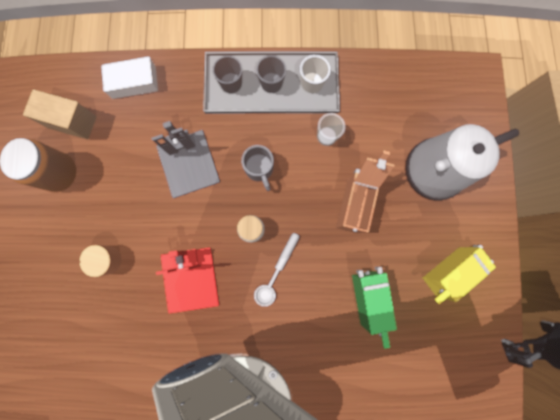

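The copper caddy is at about top px (365,200) with its lid open, and the dark stand is at (187,160). The mug (258,162), jar (251,229) and tumbler (330,129) are near the path. I'll enlarge these.

```bash
cat > h.py <<'E'
import numpy as np, cv2
from rig import readout, imaging
from scipy.spatial.transform import Rotation as R
def grab(n): return imaging.grab_frame(n)
def ray(f,u,v):
    K=f["camera_matrix"];k1=f["k1"]
    d=np.array([(u-K[0,2])/K[0,0],(v-K[1,2])/K[1,1]])
    p=d.copy()
    for _ in range(30): p=d/(1+k1*(p@p))
    W=f["world_to_cam"];Rm=W[:3,:3];c=-Rm.T@W[:3,3]
    return c,Rm.T@np.array([p[0],-p[1],-1])
def atz(f,u,v,z):
    c,d=ray(f,u,v); return c+d*(z-c[2])/d[2]
def proj(f,P):
    P=np.atleast_2d(np.asarray(P,float));W=f["world_to_cam"];q=P@W[:3,:3].T+W[:3,3]
    s=np.c_[q[:,0]/-q[:,2],q[:,1]/q[:,2]]
    s=s*(1+f["k1"]*(s**2).sum(1))[:,None]
    K=f["camera_matrix"]
    return np.c_[s[:,0]*K[0,0]+K[0,2],s[:,1]*K[1,1]+K[1,2]]
def crop(im,x0,y0,w,h,k,name):
    c=im[y0:y0+h,x0:x0+w]; cv2.imwrite("pics/"+name,cv2.resize(c,None,fx=k,fy=k,interpolation=cv2.INTER_CUBIC)[:,:,::-1])
def tri(f1,a,f2,b):
    c1,d1=ray(f1,*a);c2,d2=ray(f2,*b);d1/=np.linalg.norm(d1);d2/=np.linalg.norm(d2)
    A=np.c_[d1,-d2];t=np.linalg.lstsq(A,c2-c1,rcond=None)[0]
    p,q=c1+t[0]*d1,c2+t[1]*d2
    return (p+q)/2,np.linalg.norm(p-q)
E
python3 - <<'E'
from h import *
import pickle
t=grab("top");s=grab("scene");pickle.dump((t,s),open("f0.pkl","wb"))
crop(t["image"],325,135,85,110,7,"c1.png") if 0 else crop(t["image"],330,140,80,100,6,"c1.png")
crop(t["image"],145,110,80,90,6,"c2.png")
crop(s["image"],225,220,75,80,7,"c3.png")
crop(s["image"],325,160,65,65,8,"c4.png")
E
```

```text
(no output)
```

View pics/c1.png

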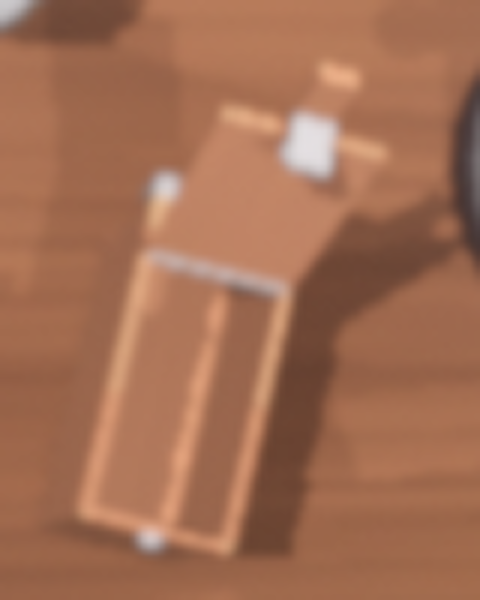

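View pics/c2.png

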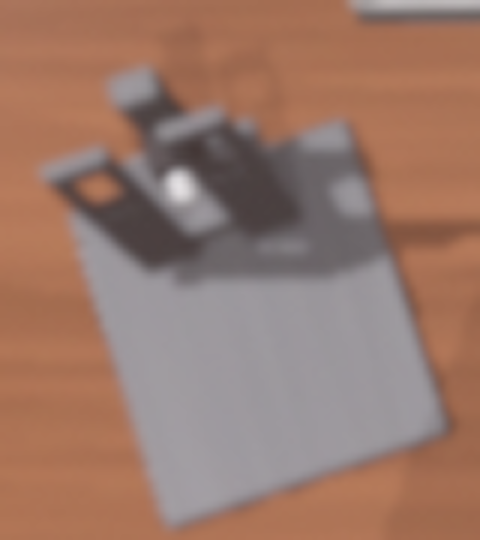

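View pics/c3.png

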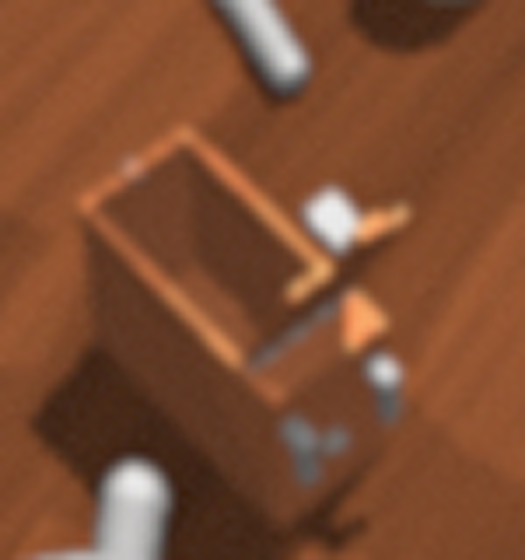

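View pics/c4.png

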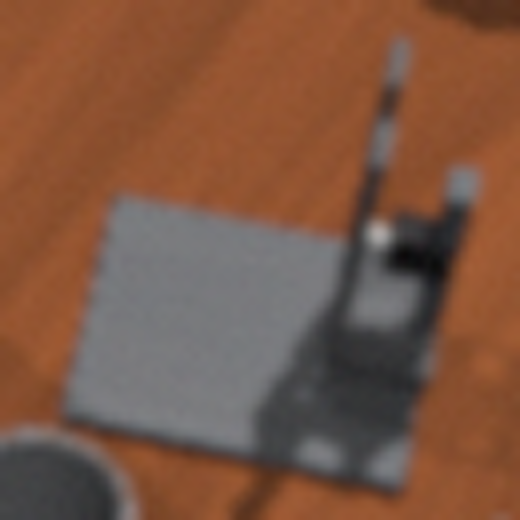

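```bash
cat > fit.py <<'E'
from h import *
from scipy.optimize import least_squares
def T(p,P):
    c,s=np.cos(p[2]),np.sin(p[2]);P=np.atleast_2d(np.asarray(P,float))
    return np.c_[p[0]+c*P[:,0]-s*P[:,1],p[1]+s*P[:,0]+c*P[:,1],P[:,2]]
def fit(obs,p0):
    def r(p): return np.concatenate([(proj(f,T(p,P))-uv).ravel() for f,P,uv in obs])
    o=least_squares(r,p0); return o.x,r(o.x).reshape(-1,2)
E
python3 - <<'E'
from fit import *
import pickle
t,s=pickle.load(open("f0.pkl","rb"))
C=lambda o,k,L:np.array(o)+np.array(L,float)/k-0.5*(1-1/k)*0
# table-plane guesses
print([atz(t,*q,z) for q,z in [((365,195),110),((187,160),8)]])
obs=[(t,[[-65,30,110],[-65,-30,110],[40,30,110],[40,-30,110]],C((330,140),6,[[80,518],[232,554],[146,254],[292,290]])),
     (s,[[-65,-30,110],[-65,30,110],[65,-30,110]],C((225,220),7,[[80,205],[185,128],[282,402]]))]
p,r=fit(obs,[600,-180,0]);print("caddy",p,"\n",r.round(2))
p1,r=fit(obs[:1],[600,-180,0]);print("caddy top",p1)
p1,r=fit(obs[1:],p);print("caddy scene",p1)
so=[(t,[[-105,65,8],[-105,-65,8],[45,-65,8]],C((145,110),6,[[170,528],[452,432],[346,120]])),
    (s,[[-105,65,8],[-105,-65,8],[45,-65,8]],C((325,160),8,[[115,192],[62,415],[404,492]]))]
q,r=fit(so,[650,200,0]);print("stand",q,"\n",r.round(2))
print(fit(so[:1],q)[0],fit(so[1:],q)[0])
# plate top h: front top edges, plates y=+23 (35.5..10.5)
for h in(0,5,10,15,20):
    P=[[0,35.5,156+h],[0,10.5,156+h],[0,-10.5,156+h],[0,-35.5,156+h],[0,30.5,144+h],[0,15.5,144+h],[0,30.5,100+h]]
    print(h,((proj(t,T(q,P))-[145,110])*6).round(0).tolist(),((proj(s,T(q,P[:4]))-[325,160])*8).round(0).tolist())
for n,px,z in [("mug",(258,161),85),("jar",(251,228),85),("tumbler",(331,127),90),("tin",(95,261),75)]: print(n,atz(t,*px,z).round(0))
E
```

```text
[array([ 514.67326138, -299.39284014,  110.        ]), array([624.2665471 , 141.50619569,   8.        ])]
caddy [ 4.99970194e+02 -2.92129322e+02 -2.51267928e-01] 
 [[ 0.26 -1.15]
 [-0.11 -0.98]
 [-0.89 -0.56]
 [-0.61 -0.4 ]
 [-1.43 -0.49]
 [-1.02 -0.52]
 [-1.74 -0.17]]
caddy top [ 4.98110252e+02 -2.92975100e+02 -2.60737957e-01]
caddy scene [ 5.04128746e+02 -2.90655198e+02 -2.38803277e-01]
stand [6.45908536e+02 1.48306577e+02 3.27007611e-01] 
 [[-0.31 -0.63]
 [ 0.   -0.92]
 [ 0.2  -1.53]
 [-1.05 -0.43]
 [-1.3  -0.72]
 [-1.04 -1.14]]
[6.43115296e+02 1.48260027e+02 3.29077021e-01] [6.51037704e+02 1.47285883e+02 3.21629367e-01]
0 [[59.0, 187.0], [121.0, 165.0], [174.0, 147.0], [237.0, 126.0], [80.0, 191.0], [118.0, 178.0], [113.0, 221.0]] [[381.0, 58.0], [373.0, 101.0], [366.0, 139.0], [357.0, 184.0]]
5 [[54.0, 183.0], [118.0, 162.0], [171.0, 143.0], [234.0, 122.0], [77.0, 188.0], [114.0, 175.0], [109.0, 218.0]] [[383.0, 50.0], [375.0, 93.0], [368.0, 130.0], [359.0, 175.0]]
10 [[50.0, 180.0], [114.0, 158.0], [167.0, 139.0], [231.0, 118.0], [73.0, 184.0], [110.0, 171.0], [106.0, 214.0]] [[385.0, 42.0], [377.0, 85.0], [370.0, 122.0], [361.0, 167.0]]
15 [[46.0, 176.0], [110.0, 154.0], [164.0, 136.0], [228.0, 114.0], [69.0, 181.0], [106.0, 167.0], [102.0, 211.0]] [[387.0, 33.0], [379.0, 77.0], [372.0, 114.0], [363.0, 159.0]]
20 [[42.0, 172.0], [106.0, 150.0], [160.0, 132.0], [225.0, 110.0], [65.0, 177.0], [103.0, 164.0], [99.0, 208.0]] [[389.0, 25.0], [381.0, 68.0], [374.0, 105.0], [365.0, 151.0]]
mug [602. -48.  85.]
jar [441. -31.  85.]
tumbler [ 685. -227.   90.]
tin [364. 347.  75.]
```

```bash
cat > mv.py <<'E'
# plan(target tcp pos, yaw, rows): delta from tracked command. tool straight down only
import json,os,sys
from h import *
def load(): return json.load(open("cmd.json")) if os.path.exists("cmd.json") else dict(p=[213.018,-587.582,404.681],y=0.348)
def basis(y): return np.array([[np.cos(y),np.sin(y),0],[np.sin(y),-np.cos(y),0],[0,0,-1]]) # rows x,y,z tool axes
def plan(p,yaw):
    c=load(); d=basis(c["y"])@(np.array(p)-c["p"])/10; 
    print("d_cm",d.round(2),"rotz",round(-(yaw-c["y"]),3)); return d
def did(t,rz=0):
    c=load(); p=np.array(c["p"])+np.array(t)*10@basis(c["y"]); json.dump(dict(p=p.tolist(),y=c["y"]-rz),open("cmd.json","w")); 
    s=readout.sense(); print("cmd",p.round(1),round(c["y"]-rz,3),"meas",s["eef_pos"].round(2),s["tcp_rot"].round(4),"F",s["contact_force"].round(2),"t",round(float(s["clock"]),2),"op",round(float(s["opening"]),3))
E
python3 - <<'E'
from fit import *
from mv import *
import pickle
t,s=pickle.load(open("f0.pkl","rb"))
C=lambda o,k,L:np.array(o)+(np.array(L,float)+.5)/k-0.5
obs=[(t,[[-65,30,110],[-65,-30,110],[40,30,110],[40,-30,110]],C((330,140),6,[[80,518],[232,554],[146,254],[292,290]])),
     (s,[[-65,-30,110],[-65,30,110],[65,-30,110]],C((225,220),7,[[80,205],[185,128],[282,402]]))]
p,r=fit(obs,[600,-180,0]);print("caddy",p,r.round(2).tolist())
so=[(t,[[-105,65,8],[-105,-65,8],[45,-65,8]],C((145,110),6,[[170,528],[452,432],[346,120]])),
    (s,[[-105,65,8],[-105,-65,8],[45,-65,8]],C((325,160),8,[[115,192],[62,415],[404,492]]))]
q,r=fit(so,[650,200,0]);print("stand",q,r.round(2).tolist())
print("top only",fit(obs[:1],p)[0],fit(so[:1],q)[0])
W=T(q,[[3,25,0]])[0];print(W); plan([W[0],W[1],450],q[2])
E
```

```text
caddy [ 5.00090789e+02 -2.91398377e+02 -2.52037372e-01] [[0.34, -0.79], [-0.03, -0.61], [-0.76, -0.2], [-0.49, -0.02], [-0.81, -0.23], [-0.4, -0.25], [-1.15, 0.1]]
stand [6.45826145e+02 1.49213210e+02 3.27026755e-01] [[-0.24, -0.18], [0.07, -0.47], [0.28, -1.08], [-0.51, -0.16], [-0.75, -0.46], [-0.5, -0.89]]
top only [ 4.99096010e+02 -2.92020223e+02 -2.60642634e-01] [6.44231705e+02 1.49382639e+02 3.29203056e-01]
[640.63643002 173.85193716   0.        ]
d_cm [ 66.16 -57.    -4.53] rotz 0.021
```

Request:
step_arm --deltas '[{"translation":[4,-3.5,-3]},{"translation":[8,-7,-4.5]},{"translation":[12.3,-10.6,-4.5]},{"translation":[16.6,-14.3,-4.5]},{"translation":[20.9,-18,-4.5]},{"translation":[25.2,-21.7,-4.5]},{"translation":[29.5,-25.4,-4.5]},{"translation":[33.8,-29.1,-4.5]}]' --grip 255 --squeeze 40

```text
schema error: expected keys translation, rot
```

Request:
step_arm --deltas '[{"translation":[4.2,-3.6,0]},{"translation":[8.4,-7.2,0]},{"translation":[12.6,-10.8,0]},{"translation":[16.8,-14.4,0]},{"translation":[21,-18,0]},{"translation":[25.2,-21.6,0]},{"translation":[29,-25,0]},{"translation":[32.4,-27.9,0],"rot":[0,0,0.02]}]'

```text
schema error: expected keys translation, rot
```

Run:
```python
from fit import *
from mv import *
did([66.2,-57,-4.5],0.02)
import pickle
t=grab("top");s=grab("scene");pickle.dump((t,s),open("f1.pkl","wb"))
crop(t["image"],110,80,130,110,5,"d1.png");crop(s["image"],310,60,100,140,4,"d2.png")
```

```text
cmd [641.  174.  449.7] 0.328 meas [ 212.98 -587.45  404.24] [-3.1407  0.      0.3478] F [ 0.59  0.44 -0.17] t 0.2 op 1.001
```

View pics/d1.png

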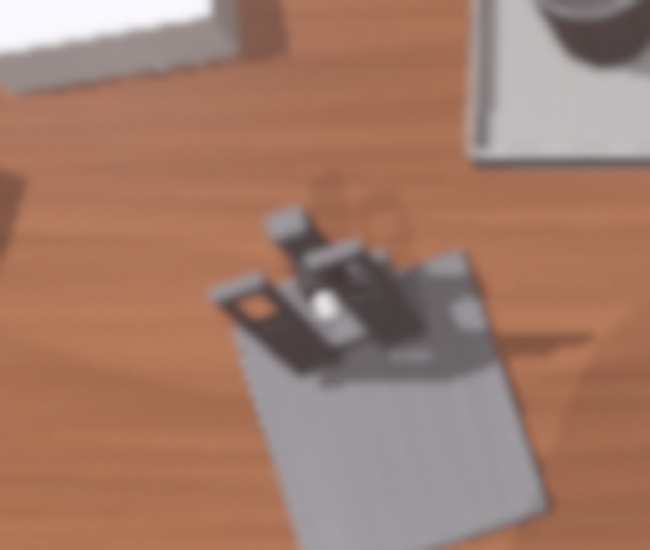

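View pics/d2.png

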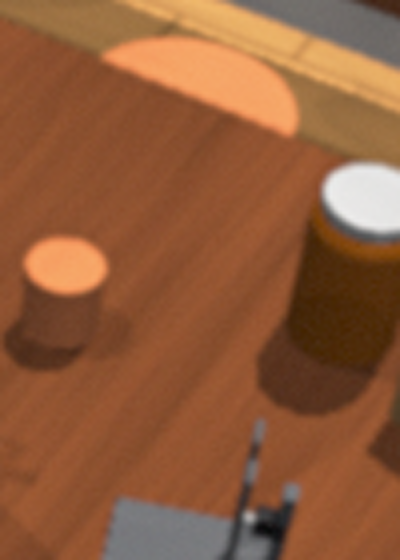

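The moves were refused because "rot" is required, so I'm repeating them with it.

Request:
step_arm --deltas '[{"translation":[4,-3.5,-3],"rot":[0,0,0]},{"translation":[8,-7,-4.5],"rot":[0,0,0]},{"translation":[12.3,-10.6,-4.5],"rot":[0,0,0]},{"translation":[16.6,-14.3,-4.5],"rot":[0,0,0]},{"translation":[20.9,-18,-4.5],"rot":[0,0,0]},{"translation":[25.2,-21.7,-4.5],"rot":[0,0,0]},{"translation":[29.5,-25.4,-4.5],"rot":[0,0,0]},{"translation":[33.8,-29.1,-4.5],"rot":[0,0,0]}]' --grip 255 --squeeze 40

```text
clock: 1.3
eef_pos: [432.2, -197.1, 449.9]
tcp_rot: [3.141, -0.001, 0.348]
contact_force: [0.7, -0.1, -0.4]
opening: 0.005
```

Request:
step_arm --deltas '[{"translation":[4.2,-3.6,0],"rot":[0,0,0]},{"translation":[8.4,-7.2,0],"rot":[0,0,0]},{"translation":[12.6,-10.8,0],"rot":[0,0,0]},{"translation":[16.8,-14.4,0],"rot":[0,0,0]},{"translation":[21,-18,0],"rot":[0,0,0]},{"translation":[25.2,-21.6,0],"rot":[0,0,0]},{"translation":[29,-25,0],"rot":[0,0,0]},{"translation":[32.4,-27.9,0],"rot":[0,0,0.02]}]'

```text
clock: 2.3
eef_pos: [641.7, 175.8, 449.5]
tcp_rot: [-3.142, 0.0, 0.328]
contact_force: [0.9, -0.0, -0.9]
opening: 0.003
```

Run:
```python
from fit import *
from mv import *
did([0,0,0],0)
import pickle
t=grab("top");s=grab("scene");pickle.dump((t,s),open("f1.pkl","wb"))
crop(t["image"],90,60,130,110,5,"e1.png");crop(s["image"],310,60,100,140,4,"e2.png")
```

```text
cmd [641.  174.  449.7] 0.328 meas [641.74 175.81 449.54] [-3.1416  0.      0.328 ] F [ 0.91 -0.04 -0.86] t 2.3 op 0.003
```

View pics/e1.png

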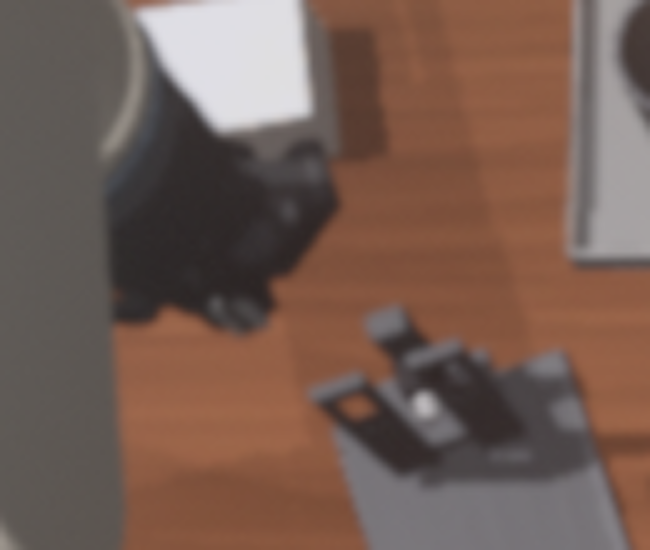

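View pics/e2.png

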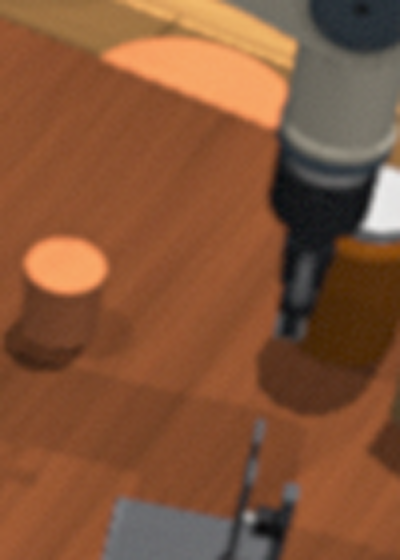

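Request:
step_arm --deltas '[{"translation":[0,0,5],"rot":[0,0,0]},{"translation":[0,0,9],"rot":[0,0,0]},{"translation":[0,0,9.3],"rot":[0,0,0]},{"translation":[0,0,9.5],"rot":[0,0,0]},{"translation":[0,0,9.5],"rot":[0,0,0]}]'

```text
clock: 3.02
eef_pos: [641.7, 173.9, 356.7]
tcp_rot: [3.141, -0.003, 0.328]
contact_force: [0.4, 0.1, -0.2]
opening: -0.001
```

Run:
```python
from fit import *
from mv import *
import pickle
did([0,0,9.5],0)
t,s=pickle.load(open("f1.pkl","rb"))
print(proj(s,[[641.7,175.8,276.5]]))
t=grab("top");s=grab("scene");pickle.dump((t,s),open("f2.pkl","wb"))
st=readout.sense()["eef_pos"]; print(proj(t,st-[0,0,173]),proj(s,st-[0,0,173]))
crop(t["image"],120,80,110,100,6,"e3.png");crop(s["image"],340,110,80,90,6,"e4.png")
```

```text
cmd [641.  174.  354.7] 0.328 meas [641.68 173.86 356.7 ] [ 3.1414e+00 -2.9000e-03  3.2760e-01] F [ 0.41  0.07 -0.22] t 3.02 op -0.001
[[380.09861529 142.99680084]]
[[154.67052889 134.61612978]] [[374.83508785 163.92731199]]
```

View pics/e3.png

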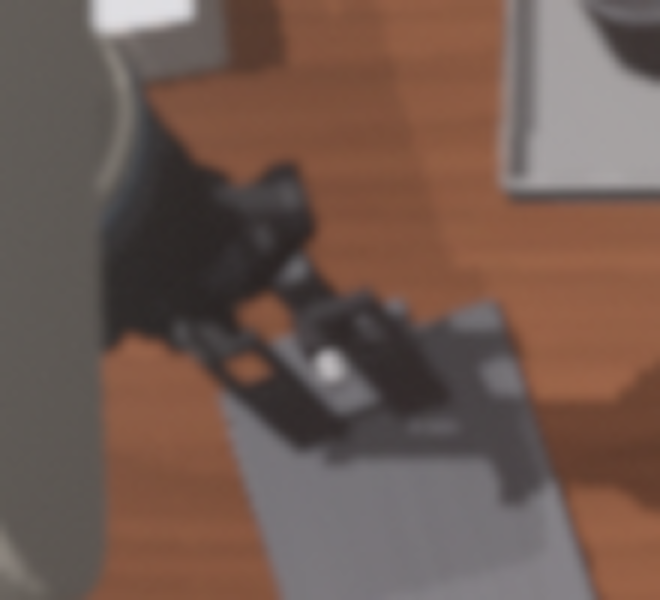

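View pics/e4.png

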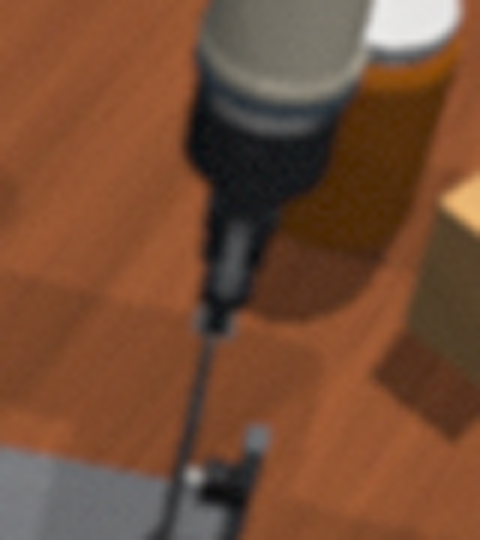

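Request:
step_arm --deltas '[{"translation":[0,0,0.2],"rot":[0,0,0]},{"translation":[0,0,0.4],"rot":[0,0,0]},{"translation":[0,0,0.4],"rot":[0,0,0]}]'

```text
clock: 3.5
eef_pos: [641.0, 173.9, 350.4]
tcp_rot: [-3.142, 0.0, 0.328]
contact_force: [-0.1, -0.2, 0.3]
opening: -0.001
```

Request:
step_arm --deltas '[{"translation":[0,0,0.2],"rot":[0,0,0]},{"translation":[0,0,0.3],"rot":[0,0,0]},{"translation":[0,0,0.3],"rot":[0,0,0]}]'

```text
clock: 3.88
eef_pos: [641.1, 173.9, 347.5]
tcp_rot: [-3.142, 0.0, 0.328]
contact_force: [1.2, 0.0, 0.1]
opening: 0.001
```

Request:
step_arm --deltas '[{"translation":[0,0,0.2],"rot":[0,0,0]},{"translation":[0,0,0.3],"rot":[0,0,0]},{"translation":[0,0,0.3],"rot":[0,0,0]}]'

```text
clock: 4.25
eef_pos: [641.1, 173.9, 344.5]
tcp_rot: [-3.142, 0.0, 0.328]
contact_force: [0.2, -0.7, -0.4]
opening: -0.002
```

Request:
step_arm --deltas '[{"translation":[0,0,0.2],"rot":[0,0,0]},{"translation":[0,0,0.3],"rot":[0,0,0]},{"translation":[0,0,0.3],"rot":[0,0,0]}]'

```text
clock: 4.62
eef_pos: [641.2, 174.0, 343.0]
tcp_rot: [3.142, -0.001, 0.328]
contact_force: [-3.4, -0.2, 9.3]
opening: -0.001
```

Request:
step_arm --deltas '[{"translation":[0,0,0.1],"rot":[0,0,0]},{"translation":[0,0,0.2],"rot":[0,0,0]},{"translation":[0,0,0.2],"rot":[0,0,0]}]'

```text
clock: 5.0
eef_pos: [641.2, 173.9, 342.8]
tcp_rot: [3.141, -0.002, 0.328]
contact_force: [-9.1, -2.3, 22.2]
opening: -0.003
```

Run:
```python
from fit import *
from mv import *
did([0,0,1.5],0)
W=T([500,-291.7,-.256],[[-22,0,0]])[0]
plan([W[0],W[1],430],-.256)
```

```text
cmd [641.  174.  339.7] 0.328 meas [641.18 173.92 342.84] [ 3.1415e+00 -1.6000e-03  3.2780e-01] F [-9.1  -2.34 22.18] t 5.0 op -0.003
d_cm [-30.18  38.33  -9.03] rotz 0.584
```

Request:
step_arm --deltas '[{"translation":[0,0,-4],"rot":[0,0,0]},{"translation":[-2,2.6,-9],"rot":[0,0,0]},{"translation":[-5.6,7.1,-9],"rot":[0,0,0.1]},{"translation":[-9.4,12,-9],"rot":[0,0,0.2]},{"translation":[-13.2,16.9,-9],"rot":[0,0,0.3]},{"translation":[-17,21.8,-9],"rot":[0,0,0.4]},{"translation":[-20.8,26.7,-9],"rot":[0,0,0.5]},{"translation":[-24.6,31.5,-9],"rot":[0,0,0.584]}]' --grip 0

```text
clock: 6.0
eef_pos: [508.7, -205.3, 429.9]
tcp_rot: [3.141, -0.001, -0.259]
contact_force: [0.5, 0.1, -0.2]
opening: 0.999
```

Run:
```python
from fit import *
from mv import *
did([-24.6,31.5,-9],.584)
W=T([500,-291.7,-.256],[[-22,0,0]])[0]
plan([W[0],W[1],430],-.256)
plan([W[0],W[1],300],-.256)
```

```text
cmd [ 509.5 -203.5  429.7] -0.256 meas [ 508.71 -205.27  429.9 ] [ 3.1415e+00 -7.0000e-04 -2.5910e-01] F [ 0.53  0.11 -0.2 ] t 6.0 op 0.999
d_cm [-0.89  8.78 -0.03] rotz -0.0
d_cm [-0.89  8.78 12.97] rotz -0.0
```

Request:
step_arm --deltas '[{"translation":[-0.5,5,0],"rot":[0,0,0]},{"translation":[-0.9,8.8,3],"rot":[0,0,0]},{"translation":[-0.9,8.8,8],"rot":[0,0,0]},{"translation":[-0.9,8.8,12],"rot":[0,0,0]},{"translation":[-0.9,8.8,13],"rot":[0,0,0]},{"translation":[-0.9,8.8,13],"rot":[0,0,0]}]'

```text
clock: 6.75
eef_pos: [478.9, -286.4, 300.0]
tcp_rot: [-3.142, 0.0, -0.256]
contact_force: [1.1, 0.3, 0.7]
opening: 0.995
```

Run:
```python
from fit import *
from mv import *
did([-.9,8.8,13],0)
import pickle
t=grab("top");s=grab("scene");pickle.dump((t,s),open("f3.pkl","wb"))
crop(t["image"],320,130,110,120,5,"g1.png");crop(s["image"],210,180,110,120,5,"g2.png")
```

```text
cmd [ 478.6 -286.3  299.7] -0.256 meas [ 478.89 -286.41  299.95] [-3.1415e+00  3.0000e-04 -2.5600e-01] F [1.12 0.29 0.7 ] t 6.75 op 0.995
```

View pics/g1.png

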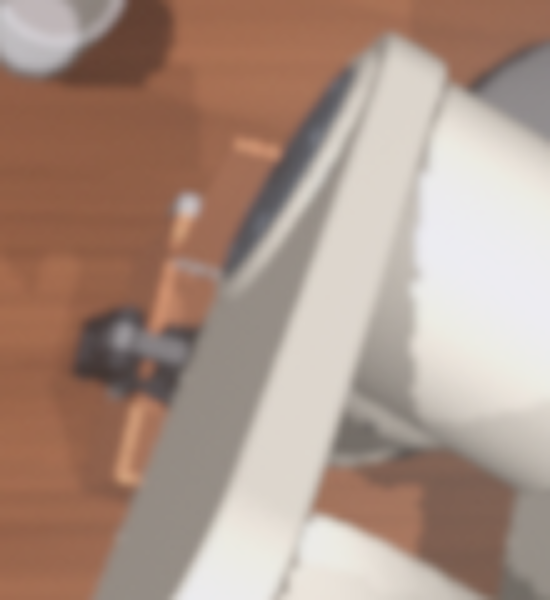

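View pics/g2.png

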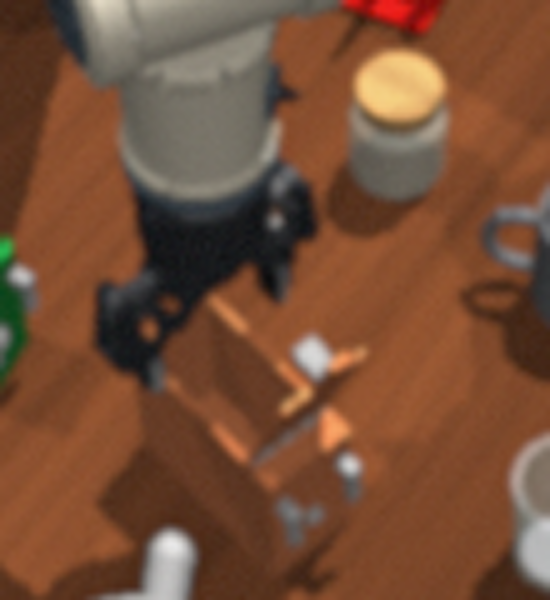

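Run:
```python
from fit import *
import pickle
t,s=pickle.load(open("f3.pkl","rb"))
e=np.array([478.9,-286.4]);
c=lambda P:((proj(s,P)-[210,180]+.5)*5-.5).round(0).tolist()
for z in(128,140): print(z,c(np.c_[T([*e,-.256],[[0,42.5,z],[0,-42.5,z],[0,0,z]])]))
cp=[500,-291.7,-.256]
print(c(T(cp,[[-65,30,110],[-65,-30,110],[65,-30,110],[65,30,110],[-22,-30,110],[-22,30,110]])))
```

```text
128 [[266.0, 307.0], [155.0, 387.0], [211.0, 347.0]]
140 [[266.0, 296.0], [154.0, 376.0], [211.0, 335.0]]
[[205.0, 290.0], [128.0, 345.0], [270.0, 488.0], [348.0, 428.0], [173.0, 391.0], [251.0, 335.0]]
```

Request:
step_arm --deltas '[{"translation":[0,0,3],"rot":[0,0,0]},{"translation":[0,0,5],"rot":[0,0,0]},{"translation":[0,0,5.9],"rot":[0,0,0]},{"translation":[0,0,5.9],"rot":[0,0,0]},{"translation":[0,0,5.9],"rot":[0,0,0]}]'

```text
clock: 7.48
eef_pos: [479.1, -286.6, 241.8]
tcp_rot: [3.141, -0.002, -0.256]
contact_force: [1.0, -0.9, 0.1]
opening: 1.0
```

Request:
step_arm --deltas '[{"translation":[0,0,0],"rot":[0,0,0]},{"translation":[0,0,0],"rot":[0,0,0]},{"translation":[0,0,0],"rot":[0,0,0]},{"translation":[0,0,0],"rot":[0,0,0]}]' --grip 255 --squeeze 30

```text
clock: 7.98
eef_pos: [478.9, -286.4, 241.4]
tcp_rot: [-3.142, -0.001, -0.256]
contact_force: [-0.1, 2.3, 6.4]
opening: 0.698
```

Request:
step_arm --deltas '[{"translation":[0,0,0],"rot":[0,0,0]},{"translation":[0,0,0],"rot":[0,0,0]}]' --squeeze 90

```text
clock: 8.22
eef_pos: [478.9, -286.3, 241.7]
tcp_rot: [3.142, -0.001, -0.256]
contact_force: [-2.0, 2.5, 8.3]
opening: 0.693
```

Run:
```python
from fit import *
from mv import *
did([0,0,5.9],0)
import pickle
t=grab("top");s=grab("scene");pickle.dump((t,s),open("f4.pkl","wb"))
crop(s["image"],210,180,110,120,5,"g3.png")
```

```text
cmd [ 478.6 -286.3  240.7] -0.256 meas [ 478.89 -286.33  241.66] [ 3.1416e+00 -9.0000e-04 -2.5630e-01] F [-2.04  2.49  8.32] t 8.22 op 0.693
```

View pics/g3.png

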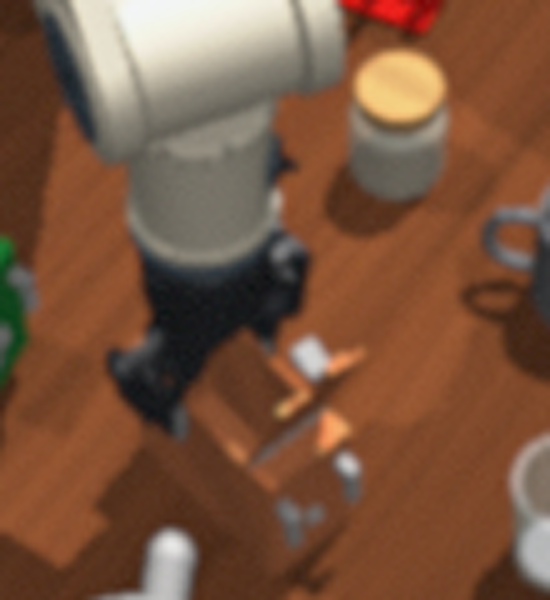

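Request:
step_arm --deltas '[{"translation":[0,0,-0.5],"rot":[0,0,0]},{"translation":[0,0,-2],"rot":[0,0,0]},{"translation":[0,0,-5],"rot":[0,0,0]},{"translation":[0,0,-8],"rot":[0,0,0]},{"translation":[0,0,-10.5],"rot":[0,0,0]},{"translation":[0,0,-11.5],"rot":[0,0,0]},{"translation":[0,0,-11.5],"rot":[0,0,0]}]'

```text
clock: 9.2
eef_pos: [478.6, -286.4, 356.2]
tcp_rot: [3.141, -0.001, -0.256]
contact_force: [-0.5, 0.1, -4.9]
opening: 0.69
```

Run:
```python
from fit import *
from mv import *
did([0,0,-11.5],0)
W=T([645.5,149.2,.328],[[-117,0,0]])[0]; print(W)
plan([W[0],W[1],356],.328)
import pickle
t=grab("top");s=grab("scene");pickle.dump((t,s),open("f5.pkl","wb"))
crop(s["image"],200,130,120,130,5,"g4.png")
```

```text
cmd [ 478.6 -286.3  355.7] -0.256 meas [ 478.58 -286.35  356.19] [ 3.1413e+00 -9.0000e-04 -2.5620e-01] F [-0.53  0.12 -4.92] t 9.2 op 0.69
[534.73744116 111.50841526   0.        ]
d_cm [-4.640e+00 -3.991e+01 -3.000e-02] rotz -0.584
```

View pics/g4.png

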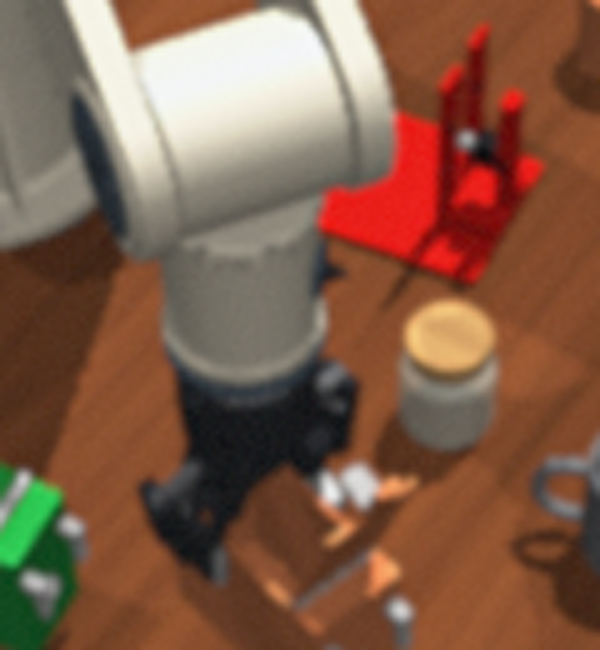

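Request:
step_arm --deltas '[{"translation":[-0.1,-1,0],"rot":[0,0,-0.02]},{"translation":[-0.3,-3,0],"rot":[0,0,-0.06]},{"translation":[-0.7,-6,0],"rot":[0,0,-0.11]},{"translation":[-1.1,-9.5,0],"rot":[0,0,-0.17]},{"translation":[-1.5,-13,0],"rot":[0,0,-0.23]},{"translation":[-1.9,-16.5,0],"rot":[0,0,-0.29]},{"translation":[-2.3,-20,0],"rot":[0,0,-0.35]},{"translation":[-2.7,-23.5,0],"rot":[0,0,-0.4]}]'

```text
clock: 10.3
eef_pos: [511.7, -49.8, 355.4]
tcp_rot: [-3.141, 0.0, 0.148]
contact_force: [1.0, -0.1, -3.0]
opening: 0.692
```

Run:
```python
from fit import *
from mv import *
did([-2.7,-23.5,0],-.4)
W=T([645.5,149.2,.328],[[-117,0,0]])[0]; print(W)
plan([W[0],W[1],330],.328)
```

```text
cmd [511.9 -52.1 355.7] 0.144 meas [511.7  -49.78 355.41] [-3.1411e+00  5.0000e-04  1.4790e-01] F [ 0.99 -0.07 -2.98] t 10.3 op 0.692
[534.73744116 111.50841526   0.        ]
d_cm [  4.6  -15.87   2.57] rotz -0.184
```

Request:
step_arm --deltas '[{"translation":[1,-3.5,0],"rot":[0,0,-0.05]},{"translation":[2,-7,0],"rot":[0,0,-0.1]},{"translation":[3,-10.3,0],"rot":[0,0,-0.14]},{"translation":[3.9,-13.3,0],"rot":[0,0,-0.17]},{"translation":[4.4,-15.2,0.5],"rot":[0,0,-0.184]},{"translation":[4.6,-15.9,1.5],"rot":[0,0,-0.184]},{"translation":[4.6,-15.9,2.6],"rot":[0,0,-0.184]},{"translation":[4.6,-15.9,2.6],"rot":[0,0,-0.184]}]'

```text
clock: 11.3
eef_pos: [534.1, 110.9, 328.2]
tcp_rot: [-3.141, 0.003, 0.327]
contact_force: [-0.5, -0.5, -3.9]
opening: 0.691
```

Run:
```python
from fit import *
from mv import *
did([4.6,-15.9,2.6],-.184)
import pickle
t=grab("top");s=grab("scene");pickle.dump((t,s),open("f6.pkl","wb"))
crop(t["image"],120,90,130,120,5,"i1.png");crop(s["image"],290,90,130,130,5,"i2.png")
```

```text
cmd [534.6 111.8 329.7] 0.328 meas [534.11 110.91 328.17] [-3.1415e+00  3.0000e-03  3.2710e-01] F [-0.54 -0.53 -3.88] t 11.3 op 0.691
```

View pics/i1.png

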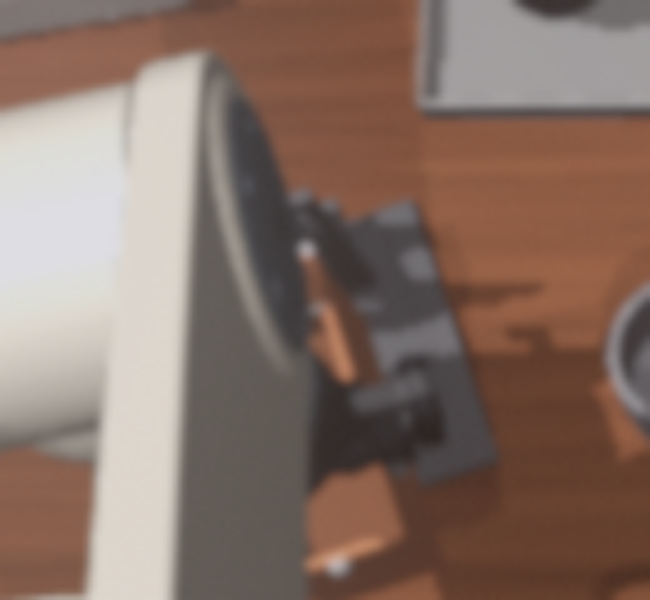

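View pics/i2.png

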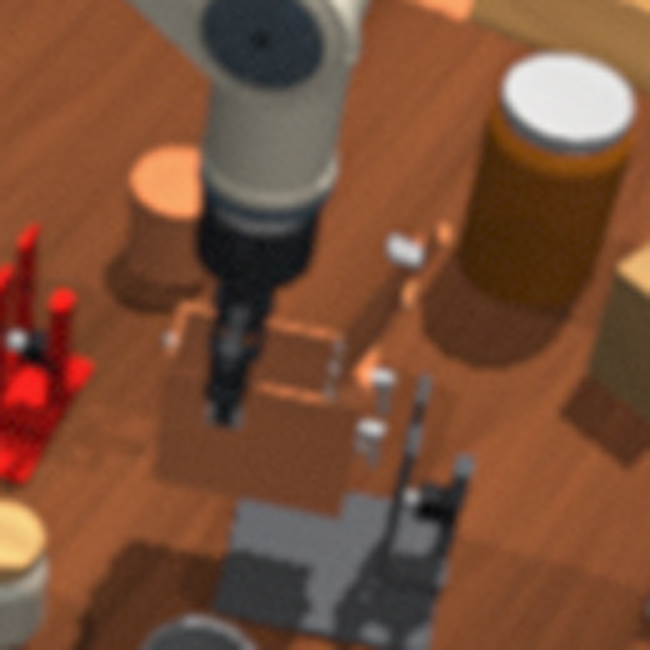

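```bash
cat > ov.py <<'E'
from fit import *
def overlay(f,sets,x0,y0,w,h,k,name):
    im=cv2.resize(f["image"][y0:y0+h,x0:x0+w],None,fx=k,fy=k,interpolation=cv2.INTER_CUBIC)[:,:,::-1].copy()
    for P,col in sets:
        for seg in P:
            uv=(proj(f,seg)-[x0,y0]+.5)*k-.5
            cv2.polylines(im,[np.round(uv*8).astype(np.int32)],False,col,1,cv2.LINE_AA,3)
    cv2.imwrite("pics/"+name,im)
def caddy(p,zc): # p center pose, zc center z
    r=[]
    for z in(55,-55): r.append([[-65,30,z],[-65,-30,z],[65,-30,z],[65,30,z],[-65,30,z]])
    for x,y in((-65,-30),(65,-30),(65,30),(-65,30)): r.append([[x,y,55],[x,y,-55]])
    for y in(-23,23):
        for e in(-4,4): r.append([[65,y+e,25],[65,y+e,33],[81,y+e,33],[81,y+e,0]])
        r.append([[81,y-4,33],[81,y+4,33]])
    return [T(p,np.array(q,float)+[0,0,zc]) for q in r]
def stand(p,h):
    r=[[[-105,65,8],[-105,-65,8],[45,-65,8],[45,65,8],[-105,65,8]]]
    for y in(-23,23):
        for x in(0,6): r.append([[x,y-12.5,8],[x,y-12.5,156+h],[x,y+12.5,156+h],[x,y+12.5,8]])
        r.append([[0,y-7.5,100+h],[0,y-7.5,144+h],[0,y+7.5,144+h],[0,y+7.5,100+h],[0,y-7.5,100+h]])
    return [T(p,q) for q in r]
E
python3 - <<'E'
from ov import *
import pickle
t,s=pickle.load(open("f6.pkl","rb"))
from rig import readout
e=readout.sense(); print(e["eef_pos"],e["tcp_rot"],e["clock"])
cp=T([534.3,111.2,.3275],[[22,0,0]])[0]
sets=[(caddy([cp[0],cp[1],.3275],329-241.66+55),(0,255,0)),(stand([645.5,149.2,.328],14),(255,255,0))]
overlay(s,sets,310,130,90,100,8,"o1.png")
overlay(t,sets,130,100,100,100,6,"o2.png")
E
```

```text
[534.73972153 110.99733943 329.40663611] [3.14157127e+00 7.59305507e-04 3.26774188e-01] 11.4
```

View pics/o1.png

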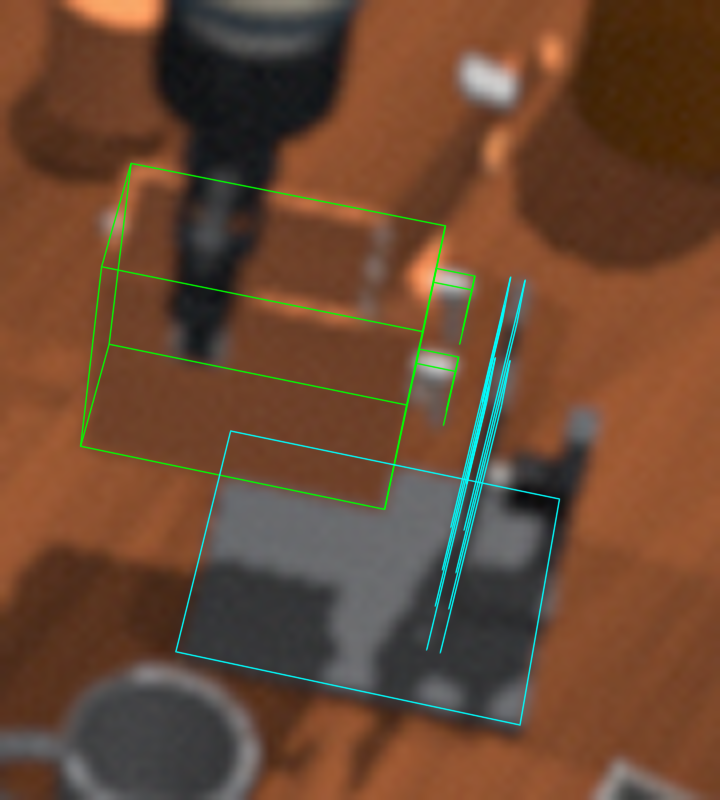

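View pics/o2.png

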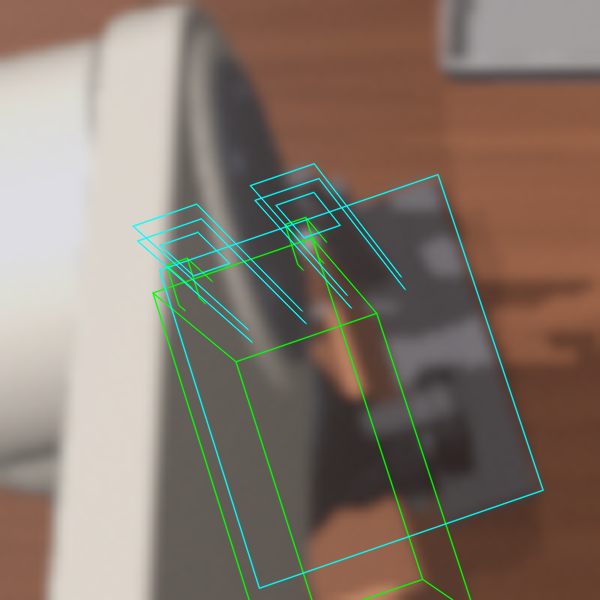

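```bash
python3 - <<'E'
from ov import *
import pickle
t,s=pickle.load(open("f6.pkl","rb"))
cp=T([534.3,111.2,.3275],[[22,0,0]])[0]
sets=[(caddy([cp[0],cp[1],.3275],329-241.66+55),(0,255,0)),(stand([645.5,149.2,.328],14),(255,255,0))]
overlay(t,sets,160,115,70,80,10,"o3.png")
overlay(s,sets,350,145,50,60,13,"o4.png")
crop(t["image"],160,115,70,80,10,"o3b.png")
crop(s["image"],350,145,50,60,13,"o4b.png")
E
cd pics; python3 -c "
import cv2,numpy as np
for a,b,o in(('o3','o3b','p3'),('o4','o4b','p4')):
    A,B=cv2.imread(a+'.png'),cv2.imread(b+'.png');I=np.hstack([A,B]);s=min(800/I.shape[1],600/I.shape[0]);cv2.imwrite(o+'.png',cv2.resize(I,None,fx=s,fy=s,interpolation=cv2.INTER_AREA));print(I.shape,s)"
```

```text
(800, 1400, 3) 0.5714285714285714
(780, 1300, 3) 0.6153846153846154
```

View pics/p3.png

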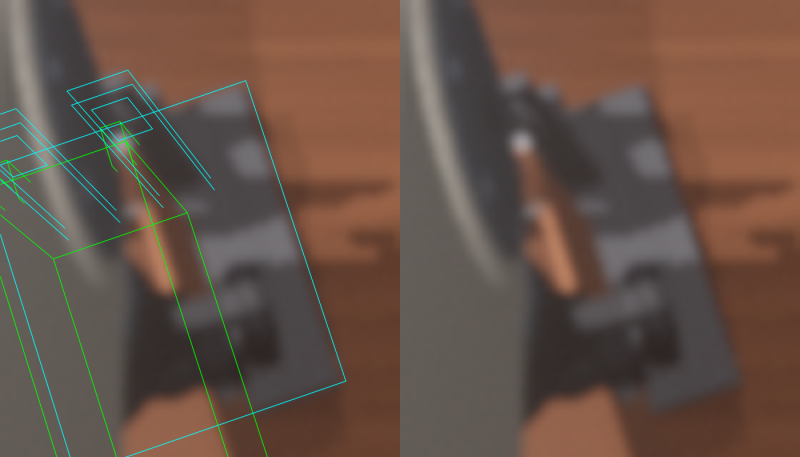

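View pics/p4.png

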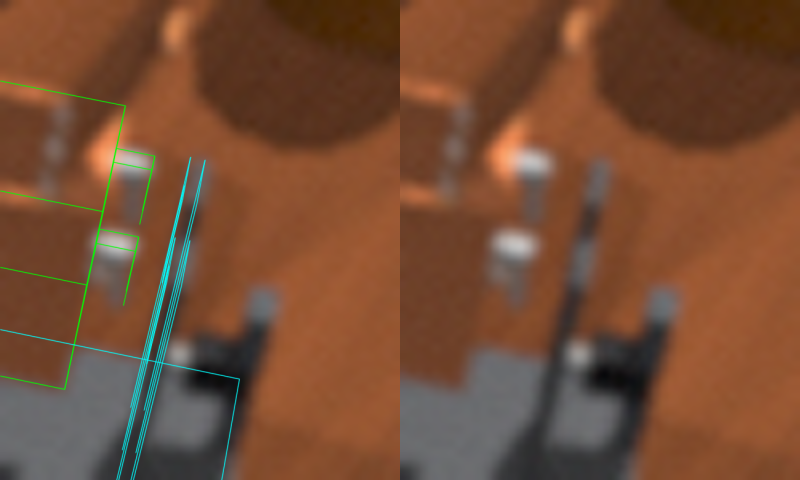

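Request:
step_arm --deltas '[{"translation":[0,-0.07,1],"rot":[0,0,0]},{"translation":[0,-0.07,2.05],"rot":[0,0,0]},{"translation":[0.5,-0.07,2.05],"rot":[0,0,0]},{"translation":[0.9,-0.07,2.05],"rot":[0,0,0]},{"translation":[1.0,-0.07,2.05],"rot":[0,0,0]},{"translation":[1.0,-0.07,2.05],"rot":[0,0,0]}]'

```text
clock: 12.15
eef_pos: [544.2, 115.7, 309.4]
tcp_rot: [3.142, -0.0, 0.328]
contact_force: [0.3, 0.1, -4.7]
opening: 0.689
```

Run:
```python
from ov import *
from mv import *
did([1,-.07,2.05],0)
```

```text
cmd [543.9 115.7 309.2] 0.328 meas [544.18 115.73 309.37] [ 3.1415e+00 -3.0000e-04  3.2790e-01] F [ 0.34  0.11 -4.68] t 12.15 op 0.689
```

Request:
step_arm --deltas '[{"translation":[0.2,0,0.04],"rot":[0,0,0]},{"translation":[0.4,0,0.04],"rot":[0,0,0]},{"translation":[0.6,0,0.04],"rot":[0,0,0]},{"translation":[0.6,0,0.04],"rot":[0,0,0]}]'

```text
clock: 12.65
eef_pos: [549.9, 117.6, 308.8]
tcp_rot: [-3.142, -0.0, 0.328]
contact_force: [-0.4, 0.4, -4.2]
opening: 0.692
```

Request:
step_arm --deltas '[{"translation":[0.2,0,0],"rot":[0,0,0]},{"translation":[0.4,0,0],"rot":[0,0,0]},{"translation":[0.4,0,0],"rot":[0,0,0]}]'

```text
clock: 13.02
eef_pos: [553.7, 118.9, 308.8]
tcp_rot: [3.142, -0.0, 0.328]
contact_force: [0.1, -0.5, -3.7]
opening: 0.693
```

Request:
step_arm --deltas '[{"translation":[0.2,0,0],"rot":[0,0,0]},{"translation":[0.4,0,0],"rot":[0,0,0]},{"translation":[0.5,0,0],"rot":[0,0,0]},{"translation":[0.5,0,0],"rot":[0,0,0]}]'

```text
clock: 13.52
eef_pos: [558.3, 120.5, 308.8]
tcp_rot: [-3.142, 0.0, 0.328]
contact_force: [-0.6, -0.6, -4.3]
opening: 0.691
```

Request:
step_arm --deltas '[{"translation":[0.15,0,0],"rot":[0,0,0]},{"translation":[0.3,0,0],"rot":[0,0,0]},{"translation":[0.3,0,0],"rot":[0,0,0]}]'

```text
clock: 13.9
eef_pos: [561.2, 121.5, 308.8]
tcp_rot: [3.142, -0.0, 0.328]
contact_force: [0.7, -0.9, -4.0]
opening: 0.693
```

Request:
step_arm --deltas '[{"translation":[0.1,0,0],"rot":[0,0,0]},{"translation":[0.2,0,0],"rot":[0,0,0]},{"translation":[0.2,0,0],"rot":[0,0,0]}]'

```text
clock: 14.28
eef_pos: [563.1, 122.1, 308.8]
tcp_rot: [3.142, -0.0, 0.328]
contact_force: [-0.2, 0.3, -3.5]
opening: 0.693
```

Run:
```python
from ov import *
from mv import *
did([2.0,0,0.04],0)
e=readout.sense()
t=grab("top");s=grab("scene")
p=e["eef_pos"];cp=T([p[0],p[1],.328],[[20.5,0,0]])[0]
sets=[(caddy([cp[0],cp[1],.328],p[2]-241.66+55),(0,255,0)),(stand([645.5,149.2,.328],14),(255,255,0))]
overlay(s,sets,320,135,80,75,9,"q1.png")
overlay(t,[],160,100,70,80,7,"q2.png")
```

```text
cmd [562.8 122.2 308.8] 0.328 meas [563.07 122.13 308.81] [ 3.1416e+00 -1.0000e-04  3.2780e-01] F [-0.18  0.26 -3.48] t 14.28 op 0.693
```

View pics/q1.png

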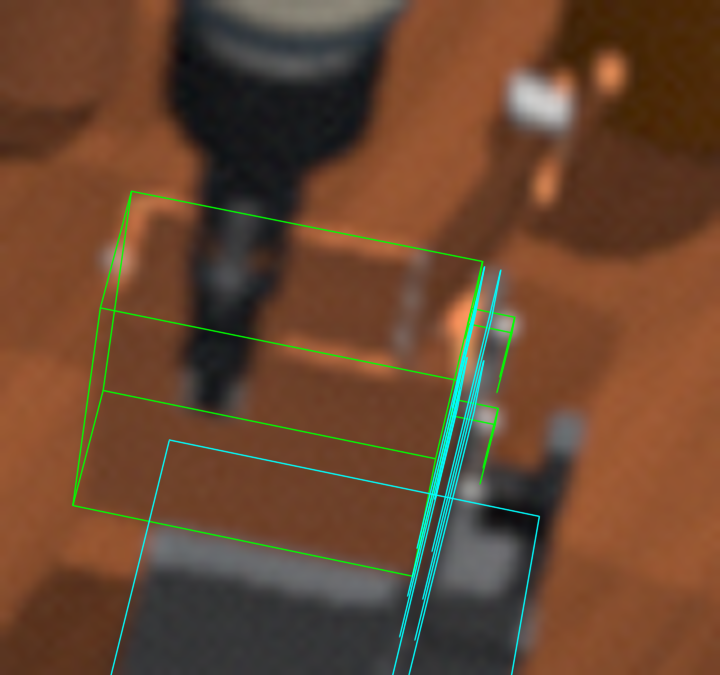

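View pics/q2.png

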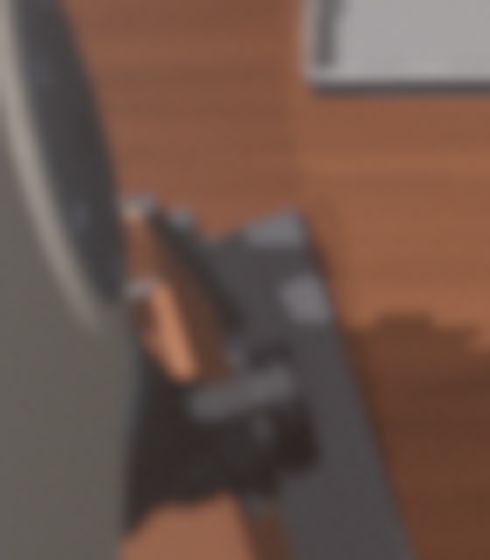

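Request:
step_arm --deltas '[{"translation":[0.1,0,0],"rot":[0,0,0]},{"translation":[0.15,0,0],"rot":[0,0,0]},{"translation":[0.15,0,0],"rot":[0,0,0]}]'

```text
clock: 14.75
eef_pos: [564.2, 122.5, 308.7]
tcp_rot: [-3.142, 0.001, 0.328]
contact_force: [-2.1, -1.2, -3.3]
opening: 0.693
```

Request:
step_arm --deltas '[{"translation":[0.1,0,0],"rot":[0,0,0]},{"translation":[0.1,0,0],"rot":[0,0,0]}]'

```text
clock: 15.0
eef_pos: [564.5, 122.6, 308.6]
tcp_rot: [-3.141, 0.003, 0.328]
contact_force: [-6.1, -2.0, -0.6]
opening: 0.689
```

Request:
step_arm --deltas '[{"translation":[-0.13,0,0],"rot":[0,0,0]},{"translation":[-0.13,0,0.3],"rot":[0,0,0]},{"translation":[-0.13,0,0.6],"rot":[0,0,0]},{"translation":[-0.13,0,0.8],"rot":[0,0,0]},{"translation":[-0.13,0,0.8],"rot":[0,0,0]}]'

```text
clock: 15.62
eef_pos: [564.1, 122.5, 300.5]
tcp_rot: [-3.142, 0.0, 0.328]
contact_force: [-1.0, -0.2, -4.5]
opening: 0.693
```

Run:
```python
from mv import *
did([.25-.13,0,.8],0)
```

```text
cmd [564.  122.5 300.8] 0.328 meas [564.14 122.5  300.45] [-3.1415e+00  2.0000e-04  3.2790e-01] F [-0.99 -0.15 -4.54] t 15.62 op 0.693
```

Request:
step_arm --deltas '[{"translation":[0,0,0.25],"rot":[0,0,0]},{"translation":[0,0,0.4],"rot":[0,0,0]},{"translation":[0,0,0.4],"rot":[0,0,0]}]'

```text
clock: 16.0
eef_pos: [564.1, 122.5, 296.6]
tcp_rot: [-3.142, 0.0, 0.328]
contact_force: [0.6, -0.4, -5.6]
opening: 0.693
```

Request:
step_arm --deltas '[{"translation":[0,0,0.25],"rot":[0,0,0]},{"translation":[0,0,0.4],"rot":[0,0,0]},{"translation":[0,0,0.4],"rot":[0,0,0]}]'

```text
clock: 16.38
eef_pos: [564.1, 122.5, 292.6]
tcp_rot: [-3.142, 0.0, 0.328]
contact_force: [-0.8, -0.8, -4.8]
opening: 0.694
```

Request:
step_arm --deltas '[{"translation":[0,0,0.2],"rot":[0,0,0]},{"translation":[0,0,0.3],"rot":[0,0,0]},{"translation":[0,0,0.3],"rot":[0,0,0]}]'

```text
clock: 16.75
eef_pos: [564.0, 122.4, 290.5]
tcp_rot: [3.142, -0.0, 0.328]
contact_force: [-5.9, -2.1, 4.7]
opening: 0.699
```

Request:
step_arm --deltas '[{"translation":[0,0,0.2],"rot":[0,0,0]},{"translation":[0,0,0.3],"rot":[0,0,0]},{"translation":[0,0,0.3],"rot":[0,0,0]}]'

```text
clock: 17.12
eef_pos: [563.8, 122.3, 288.2]
tcp_rot: [3.142, 0.0, 0.328]
contact_force: [-10.2, -3.4, 12.6]
opening: 0.694
```

Request:
step_arm --deltas '[{"translation":[0,0,0.2],"rot":[0,0,0]},{"translation":[0,0,0.3],"rot":[0,0,0]},{"translation":[0,0,0.3],"rot":[0,0,0]}]'

```text
clock: 17.5
eef_pos: [563.3, 122.2, 283.9]
tcp_rot: [-3.142, 0.002, 0.328]
contact_force: [-7.0, -2.3, 1.3]
opening: 0.693
```

Request:
step_arm --deltas '[{"translation":[0,0,0.2],"rot":[0,0,0]},{"translation":[0,0,0.3],"rot":[0,0,0]},{"translation":[0,0,0.3],"rot":[0,0,0]}]'

```text
clock: 17.88
eef_pos: [563.2, 122.2, 280.2]
tcp_rot: [-3.141, 0.003, 0.328]
contact_force: [-5.3, -2.5, -4.5]
opening: 0.69
```

Request:
step_arm --deltas '[{"translation":[0,0,0.2],"rot":[0,0,0]},{"translation":[0,0,0.3],"rot":[0,0,0]},{"translation":[0,0,0.3],"rot":[0,0,0]}]'

```text
clock: 18.25
eef_pos: [563.5, 122.3, 277.3]
tcp_rot: [-3.141, 0.002, 0.328]
contact_force: [-4.9, -1.1, -4.3]
opening: 0.692
```

Request:
step_arm --deltas '[{"translation":[0,0,0.15],"rot":[0,0,0]},{"translation":[0,0,0.2],"rot":[0,0,0]},{"translation":[0,0,0.2],"rot":[0,0,0]}]'

```text
clock: 18.62
eef_pos: [564.0, 122.4, 275.7]
tcp_rot: [-3.142, 0.001, 0.328]
contact_force: [-4.9, -1.0, -3.3]
opening: 0.693
```

Request:
step_arm --deltas '[{"translation":[0,0,0.1],"rot":[0,0,0]},{"translation":[0,0,0.15],"rot":[0,0,0]},{"translation":[0,0,0.15],"rot":[0,0,0]}]'

```text
clock: 19.0
eef_pos: [563.9, 122.4, 275.0]
tcp_rot: [3.142, 0.0, 0.328]
contact_force: [-9.1, -2.9, 5.1]
opening: 0.689
```

Request:
step_arm --deltas '[{"translation":[0,0,0.1],"rot":[0,0,0]},{"translation":[0,0,0.15],"rot":[0,0,0]},{"translation":[0,0,0.15],"rot":[0,0,0]}]'

```text
clock: 19.38
eef_pos: [563.8, 122.4, 274.7]
tcp_rot: [3.141, -0.0, 0.328]
contact_force: [-14.4, -3.7, 18.0]
opening: 0.692
```

Request:
step_arm --deltas '[{"translation":[0,0,-0.2],"rot":[0,0,0]},{"translation":[0,0,-0.2],"rot":[0,0,0]}]'

```text
clock: 19.62
eef_pos: [564.0, 122.5, 275.2]
tcp_rot: [3.142, -0.0, 0.328]
contact_force: [-6.3, -1.8, 1.8]
opening: 0.689
```

Run:
```python
from ov import *
from mv import *
did([0,0,.8+.6+.6+.5+.3-.2],0)
e=readout.sense()
t=grab("top");s=grab("scene")
p=e["eef_pos"];cp=T([p[0],p[1],.328],[[20.5,0,0]])[0]
sets=[(caddy([cp[0],cp[1],.328],p[2]-241.66+55),(0,255,0)),(stand([645.5,149.2,.328],14),(255,255,0))]
overlay(s,sets,320,135,80,75,9,"q3.png")
```

```text
cmd [564.  122.5 274.8] 0.328 meas [563.97 122.47 275.24] [ 3.1416e+00 -1.0000e-04  3.2790e-01] F [-6.26 -1.84  1.84] t 19.62 op 0.689
```

View pics/q3.png

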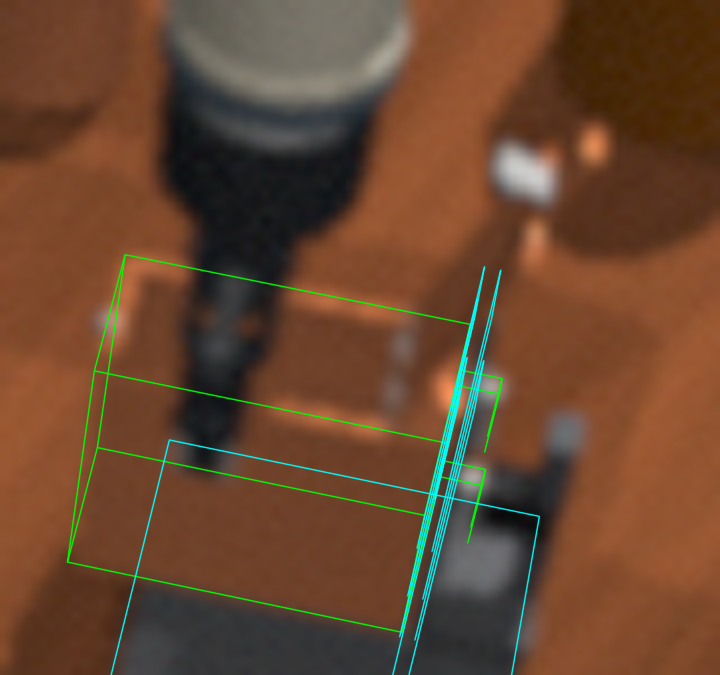

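Request:
step_arm --deltas '[{"translation":[0,0,0],"rot":[0,0,0]},{"translation":[0,0,0],"rot":[0,0,0]},{"translation":[0,0,0],"rot":[0,0,0]}]' --grip 0

```text
clock: 20.1
eef_pos: [564.7, 122.6, 275.2]
tcp_rot: [3.141, -0.002, 0.328]
contact_force: [-0.0, -0.3, -1.3]
opening: 1.0
```

Request:
step_arm --deltas '[{"translation":[0,0,-1],"rot":[0,0,0]},{"translation":[0,0,-3],"rot":[0,0,0]},{"translation":[0,0,-7],"rot":[0,0,0]},{"translation":[0,0,-12],"rot":[0,0,0]},{"translation":[0,0,-17],"rot":[0,0,0]},{"translation":[0,0,-20],"rot":[0,0,0]},{"translation":[0,0,-20],"rot":[0,0,0]}]'

```text
clock: 20.98
eef_pos: [564.5, 122.6, 478.4]
tcp_rot: [3.141, -0.006, 0.328]
contact_force: [0.7, 0.8, -0.4]
opening: 0.996
```

Run:
```python
from ov import *
from mv import *
did([0,0,-20],0)
e=readout.sense()
t=grab("top");s=grab("scene")
import pickle; pickle.dump((t,s),open("f7.pkl","wb"))
cp=[583.7,129.2,.328];zc=88.5
def lid(a):
    f=lambda l,y,n:[40-l*np.cos(a)+n*np.sin(a),y,55.5+zc+l*np.sin(a)+n*np.cos(a)]
    return [T(cp,[f(0,30,0),f(105,30,0),f(105,-30,0),f(0,-30,0)]),T(cp,[f(105,7,3),f(141,7,3),f(141,-7,3),f(105,-7,3)])],T(cp,[f(130,0,3)])
L,g=lid(1.9);print("tongue",g)
sets=[(caddy(cp,zc)+L,(0,255,0)),(stand([645.5,149.2,.328],14),(255,255,0))]
overlay(s,sets,320,115,80,85,8,"q4.png")
overlay(t,sets,100,60,130,120,5,"q5.png")
```

```text
cmd [564.  122.5 474.8] 0.328 meas [564.54 122.56 478.4 ] [ 3.1409 -0.006   0.3278] F [ 0.73  0.76 -0.42] t 20.98 op 0.996
tongue [[664.04218434 156.53978233 266.0491427 ]]
```

View pics/q4.png

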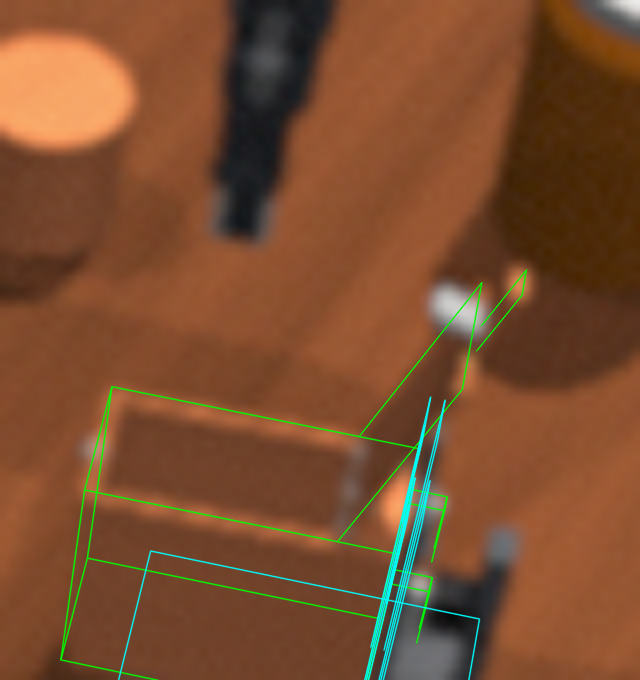

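View pics/q5.png

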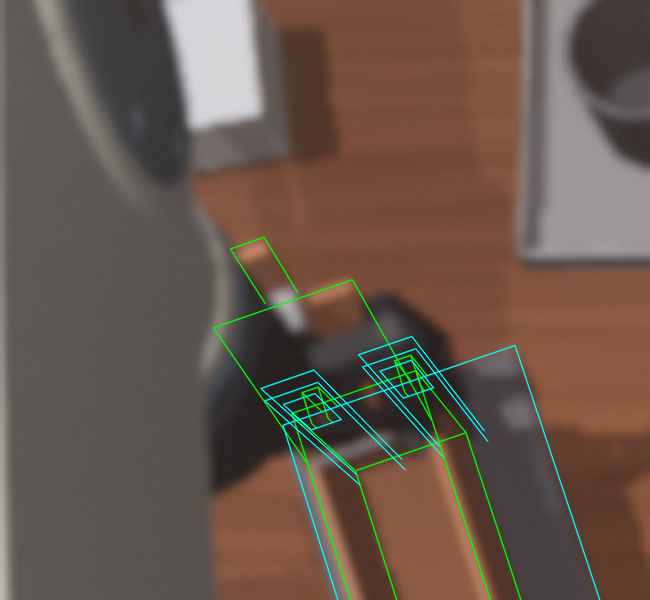

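Request:
step_arm --deltas '[{"translation":[2,0,0],"rot":[0,0,0]},{"translation":[5,0,0],"rot":[0,0,0]},{"translation":[8,0,0],"rot":[0,0,0]},{"translation":[10,0,0],"rot":[0,0,0]},{"translation":[10.5,0,0],"rot":[0,0,0]},{"translation":[10.5,0,1],"rot":[0,0,0]},{"translation":[10.5,0,1.5],"rot":[0,0,0]},{"translation":[10.5,0,1.5],"rot":[0,0,0]}]' --grip 120 --squeeze 30

```text
clock: 22.08
eef_pos: [662.9, 156.0, 459.1]
tcp_rot: [-3.141, 0.001, 0.328]
contact_force: [0.4, 0.6, -0.1]
opening: 0.527
```

Run:
```python
from ov import *
from mv import *
did([10.5,0,1.5],0)
plan([664,156.5,421.5],.328)
t=grab("top");s=grab("scene")
crop(s["image"],330,90,80,75,8,"q6.png")
crop(t["image"],100,60,100,80,6,"q7.png")
```

```text
cmd [663.4 156.4 459.8] 0.328 meas [662.87 156.05 459.1 ] [-3.1415e+00  1.3000e-03  3.2770e-01] F [ 0.4   0.61 -0.09] t 22.07 op 0.527
d_cm [0.06 0.01 3.83] rotz -0.0
```

View pics/q6.png

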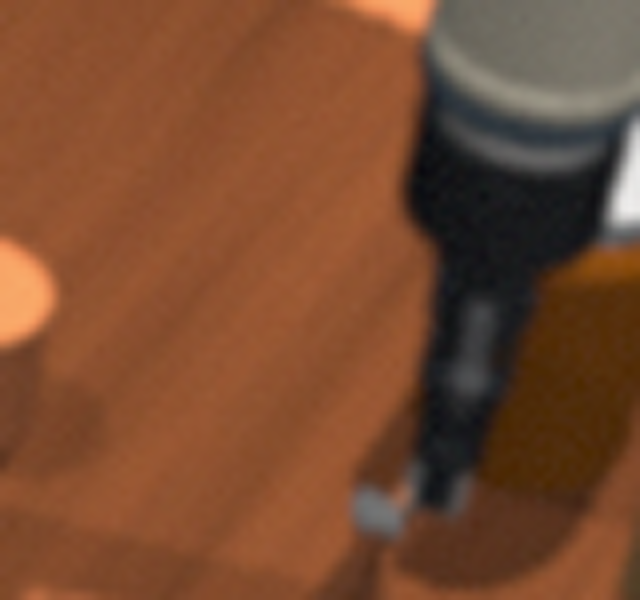

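View pics/q7.png

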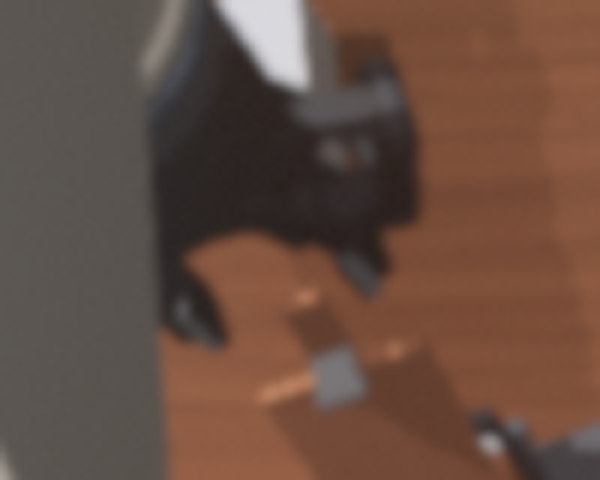

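Request:
step_arm --deltas '[{"translation":[-0.05,0.1,1],"rot":[0,0,0]},{"translation":[-0.05,0.1,2.5],"rot":[0,0,0]},{"translation":[-0.05,0.1,3.6],"rot":[0,0,0]},{"translation":[-0.05,0.1,3.8],"rot":[0,0,0]},{"translation":[-0.05,0.1,3.8],"rot":[0,0,0]}]'

```text
clock: 22.8
eef_pos: [663.4, 155.2, 421.6]
tcp_rot: [-3.142, 0.0, 0.328]
contact_force: [0.4, 0.2, 0.6]
opening: 0.53
```

Run:
```python
from ov import *
from mv import *
did([-.05,0.1,3.8],0)
t=grab("top");s=grab("scene")
crop(s["image"],330,90,80,75,8,"q8.png")
crop(t["image"],100,60,100,80,6,"q9.png")
```

```text
cmd [663.2 155.3 421.8] 0.328 meas [663.43 155.2  421.6 ] [-3.1416e+00  3.0000e-04  3.2780e-01] F [0.38 0.25 0.64] t 22.8 op 0.53
```

View pics/q8.png

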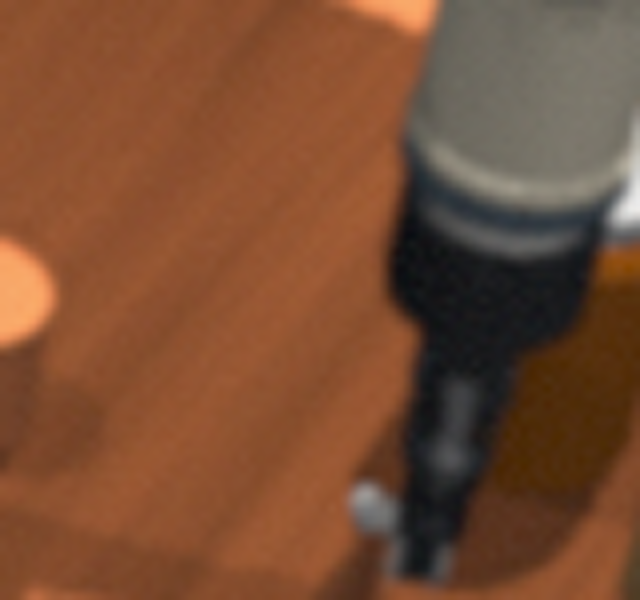

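View pics/q9.png

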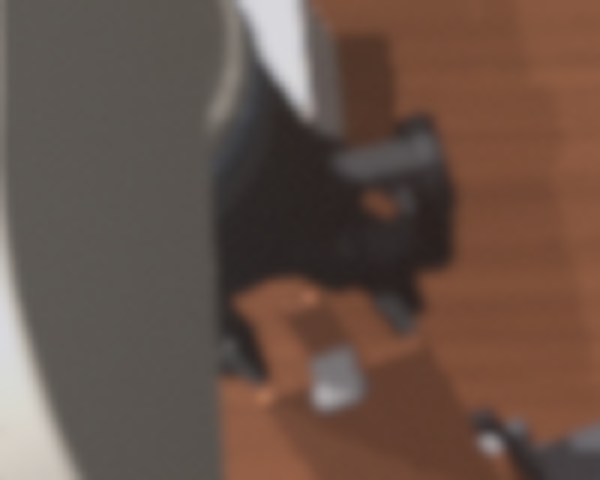

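Request:
step_arm --deltas '[{"translation":[0,0,0],"rot":[0,0,0]},{"translation":[0,0,0],"rot":[0,0,0]},{"translation":[0,0,0],"rot":[0,0,0]},{"translation":[0,0,0],"rot":[0,0,0]}]' --grip 255 --squeeze 30

```text
clock: 23.4
eef_pos: [663.4, 155.3, 422.2]
tcp_rot: [-3.141, -0.001, 0.328]
contact_force: [-0.1, 1.9, 4.3]
opening: 0.152
```

Run:
```python
from ov import *
from mv import *
did([0,0,0],0)
a0=1.9
pt=lambda a:np.array([40-130*np.cos(a)+3*np.sin(a),55.5+130*np.sin(a)+3*np.cos(a)])
for a in np.r_[1.9:-.01:-.1]: d=(pt(a)-pt(1.9))/10; print(round(a,2),"tx %.2f tz %.2f"%(d[0],-d[1]))
```

```text
cmd [663.2 155.3 421.8] 0.328 meas [663.42 155.35 422.24] [-3.1413e+00 -7.0000e-04  3.2780e-01] F [-0.07  1.92  4.29] t 23.4 op 0.152
1.9 tx 0.00 tz -0.00
1.8 tx -1.24 tz -0.39
1.7 tx -2.51 tz -0.65
1.6 tx -3.81 tz -0.78
1.5 tx -5.11 tz -0.78
1.4 tx -6.40 tz -0.66
1.3 tx -7.68 tz -0.40
1.2 tx -8.92 tz -0.02
1.1 tx -10.12 tz 0.48
1.0 tx -11.26 tz 1.10
0.9 tx -12.33 tz 1.84
0.8 tx -13.33 tz 2.67
0.7 tx -14.24 tz 3.60
0.6 tx -15.05 tz 4.62
0.5 tx -15.75 tz 5.71
0.4 tx -16.34 tz 6.87
0.3 tx -16.82 tz 8.08
0.2 tx -17.17 tz 9.33
0.1 tx -17.39 tz 10.61
-0.0 tx -17.49 tz 11.90
```

Request:
step_arm --deltas '[{"translation":[-0.61,0,-0.2],"rot":[0,0,0]},{"translation":[-1.24,0,-0.39],"rot":[0,0,0]},{"translation":[-1.87,0,-0.53],"rot":[0,0,0]},{"translation":[-2.51,0,-0.65],"rot":[0,0,0]},{"translation":[-3.16,0,-0.72],"rot":[0,0,0]},{"translation":[-3.81,0,-0.78],"rot":[0,0,0]}]'

```text
clock: 24.15
eef_pos: [626.8, 142.7, 429.5]
tcp_rot: [-3.142, 0.0, 0.328]
contact_force: [2.0, 2.2, -1.6]
opening: 0.154
```

Request:
step_arm --deltas '[{"translation":[-0.65,0,0.01],"rot":[0,0,0]},{"translation":[-1.3,0,0],"rot":[0,0,0]},{"translation":[-1.95,0,0.05],"rot":[0,0,0]},{"translation":[-2.59,0,0.12],"rot":[0,0,0]}]'

```text
clock: 24.65
eef_pos: [602.3, 134.4, 428.2]
tcp_rot: [-3.142, 0.0, 0.328]
contact_force: [2.4, 2.3, -2.7]
opening: 0.154
```

Request:
step_arm --deltas '[{"translation":[-1.28,0,0.26],"rot":[0,0,0]},{"translation":[-2.52,0,0.64],"rot":[0,0,0]},{"translation":[-3.72,0,1.14],"rot":[0,0,0]},{"translation":[-4.86,0,1.76],"rot":[0,0,0]},{"translation":[-5.93,0,2.5],"rot":[0,0,0]},{"translation":[-6.93,0,3.33],"rot":[0,0,0]},{"translation":[-7.4,0,3.8],"rot":[0,0,0]}]'

```text
clock: 25.52
eef_pos: [531.7, 110.4, 389.7]
tcp_rot: [-3.142, 0.002, 0.328]
contact_force: [-2.0, 1.2, 4.5]
opening: 0.151
```

Run:
```python
from ov import *
from mv import *
did([-13.8,0,3.14],0)
t=grab("top");s=grab("scene")
crop(s["image"],320,80,80,100,6,"r1.png")
```

```text
cmd [532.6 110.8 390.4] 0.328 meas [531.72 110.42 389.72] [-3.1415e+00  1.6000e-03  3.2790e-01] F [-2.    1.22  4.45] t 25.52 op 0.151
```

View pics/r1.png

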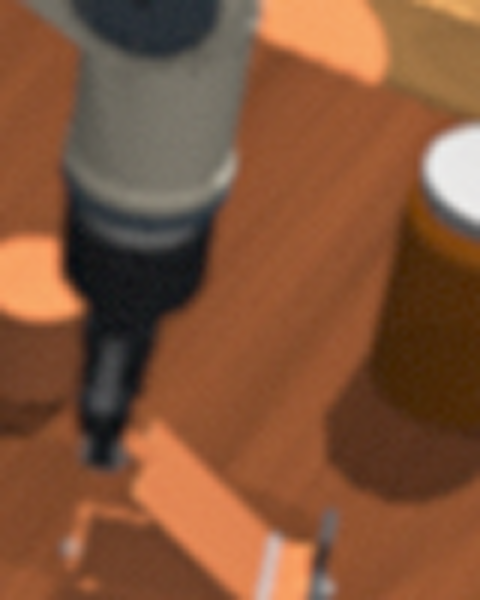

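Request:
step_arm --deltas '[{"translation":[-0.44,0,0.46],"rot":[0,0,0]},{"translation":[-1.25,0,1.48],"rot":[0,0,0]},{"translation":[-1.95,0,2.57],"rot":[0,0,0]},{"translation":[-2.54,0,3.73],"rot":[0,0,0]},{"translation":[-3.02,0,4.94],"rot":[0,0,0]},{"translation":[-3.2,0,5.55],"rot":[0,0,0]},{"translation":[-3.37,0,6.19],"rot":[0,0,0]}]'

```text
clock: 26.5
eef_pos: [500.5, 99.8, 327.8]
tcp_rot: [-3.142, 0.001, 0.328]
contact_force: [-3.8, 0.2, 2.2]
opening: 0.155
```

Request:
step_arm --deltas '[{"translation":[-0.08,0,0.3],"rot":[0,0,0]},{"translation":[-0.15,0,0.64],"rot":[0,0,0]},{"translation":[-0.2,0,1],"rot":[0,0,0]},{"translation":[-0.2,0,1],"rot":[0,0,0]}]'

```text
clock: 27.0
eef_pos: [498.8, 99.2, 318.3]
tcp_rot: [-3.142, 0.0, 0.328]
contact_force: [-4.7, 0.2, 2.4]
opening: 0.156
```

Request:
step_arm --deltas '[{"translation":[-0.03,0,0.3],"rot":[0,0,0]},{"translation":[-0.05,0,0.6],"rot":[0,0,0]},{"translation":[-0.05,0,0.6],"rot":[0,0,0]}]'

```text
clock: 27.38
eef_pos: [498.3, 99.0, 312.3]
tcp_rot: [-3.142, 0.001, 0.328]
contact_force: [-4.8, 0.0, 2.5]
opening: 0.154
```

Request:
step_arm --deltas '[{"translation":[0,0,0.25],"rot":[0,0,0]},{"translation":[-0.03,0,0.5],"rot":[0,0,0]},{"translation":[-0.03,0,0.5],"rot":[0,0,0]}]'

```text
clock: 27.75
eef_pos: [498.1, 99.0, 307.4]
tcp_rot: [3.142, 0.0, 0.328]
contact_force: [-4.1, -0.3, 2.0]
opening: 0.156
```

Request:
step_arm --deltas '[{"translation":[0,0,0.25],"rot":[0,0,0]},{"translation":[0,0,0.45],"rot":[0,0,0]},{"translation":[0,0,0.45],"rot":[0,0,0]}]'

```text
clock: 28.12
eef_pos: [498.1, 98.9, 302.9]
tcp_rot: [3.142, 0.0, 0.328]
contact_force: [-4.7, -0.7, 1.5]
opening: 0.157
```

Run:
```python
from ov import *
from mv import *
did([-3.37-.2-.05-.03,0,6.19+1+.6+.5+.45],0)
t=grab("top");s=grab("scene")
cp=[583.7,129.2,.328];zc=88.5
overlay(s,[(caddy(cp,zc),(0,255,0))],310,120,80,90,6,"r2.png")
crop(s["image"],310,120,80,90,6,"r3.png")
```

```text
cmd [498.  99. 303.] 0.328 meas [498.08  98.93 302.91] [3.1416e+00 3.0000e-04 3.2790e-01] F [-4.7  -0.66  1.51] t 28.12 op 0.157
```

View pics/r2.png

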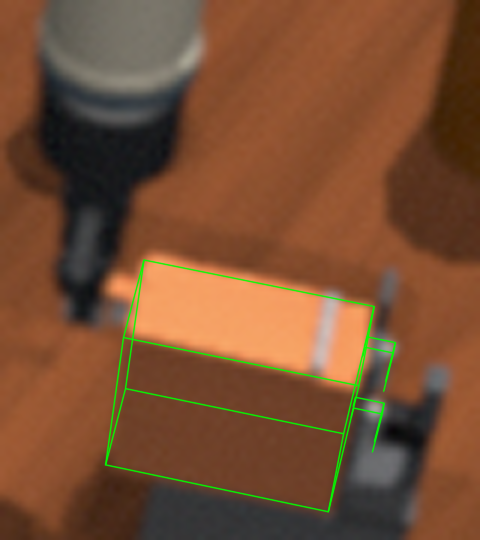

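View pics/r3.png

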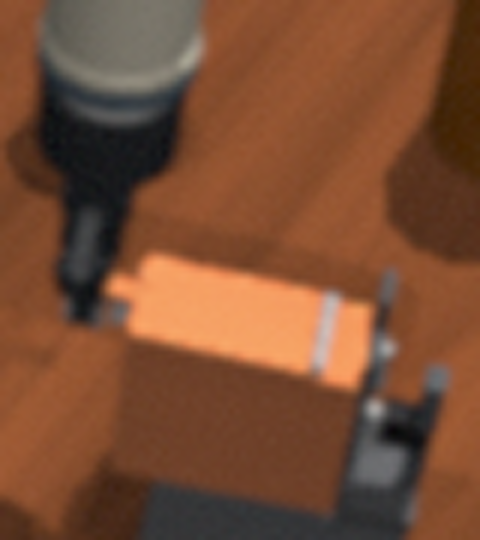

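Request:
step_arm --deltas '[{"translation":[0,0,0.15],"rot":[0,0,0]},{"translation":[0,0,0.3],"rot":[0,0,0]},{"translation":[0,0,0.3],"rot":[0,0,0]}]'

```text
clock: 28.6
eef_pos: [498.2, 99.0, 300.0]
tcp_rot: [3.142, 0.0, 0.328]
contact_force: [-4.8, -0.9, 1.7]
opening: 0.155
```

Request:
step_arm --deltas '[{"translation":[0,0,0.15],"rot":[0,0,0]},{"translation":[0,0,0.3],"rot":[0,0,0]},{"translation":[0,0,0.3],"rot":[0,0,0]}]'

```text
clock: 28.98
eef_pos: [498.2, 99.0, 297.0]
tcp_rot: [-3.142, -0.0, 0.328]
contact_force: [-5.8, -0.4, 1.9]
opening: 0.155
```

Request:
step_arm --deltas '[{"translation":[0,0,0.15],"rot":[0,0,0]},{"translation":[0,0,0.3],"rot":[0,0,0]},{"translation":[0,0,0.3],"rot":[0,0,0]}]'

```text
clock: 29.35
eef_pos: [497.7, 99.1, 294.8]
tcp_rot: [-3.141, 0.001, 0.328]
contact_force: [-12.4, -0.2, 15.9]
opening: 0.158
```

Run:
```python
from ov import *
from mv import *
did([0,0,.9],0)
t=grab("top");s=grab("scene")
crop(s["image"],310,140,60,60,10,"r4.png")
```

```text
cmd [498.  99. 294.] 0.328 meas [497.69  99.08 294.77] [-3.141e+00  1.300e-03  3.276e-01] F [-12.37  -0.25  15.86] t 29.35 op 0.158
```

View pics/r4.png

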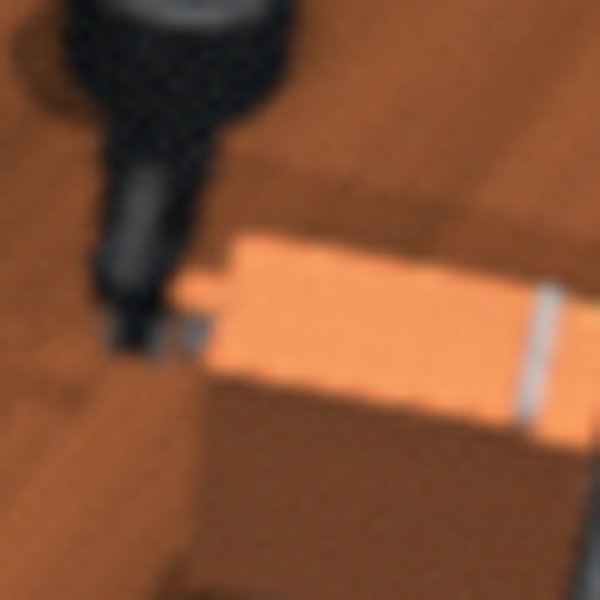

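Request:
step_arm --deltas '[{"translation":[0,0,0.1],"rot":[0,0,0]},{"translation":[0,0,0.2],"rot":[0,0,0]},{"translation":[0,0,0.2],"rot":[0,0,0]}]'

```text
clock: 29.82
eef_pos: [497.6, 99.1, 293.7]
tcp_rot: [-3.141, 0.001, 0.328]
contact_force: [-17.1, -0.8, 29.3]
opening: 0.154
```

Request:
step_arm --deltas '[{"translation":[0,0,0.1],"rot":[0,0,0]},{"translation":[0,0,0.2],"rot":[0,0,0]},{"translation":[0,0,0.2],"rot":[0,0,0]}]'

```text
clock: 30.2
eef_pos: [497.7, 99.1, 292.4]
tcp_rot: [-3.141, 0.001, 0.328]
contact_force: [-18.2, -1.9, 36.8]
opening: 0.16
```

Request:
step_arm --deltas '[{"translation":[0,0,-0.3],"rot":[0,0,0]},{"translation":[0,0,-0.3],"rot":[0,0,0]}]'

```text
clock: 30.45
eef_pos: [498.0, 99.2, 294.0]
tcp_rot: [-3.141, -0.0, 0.328]
contact_force: [-9.5, -0.0, 13.6]
opening: 0.152
```

```bash
cat >> ov.py <<'E'
def lid(cp,zc,a):
    f=lambda l,y,n:[40-l*np.cos(a)+n*np.sin(a),y,55.5+zc+l*np.sin(a)+n*np.cos(a)]
    return [T(cp,[f(0,30,4),f(105,30,4),f(105,-30,4),f(0,-30,4)]),T(cp,[f(105,7,6),f(141,7,6),f(141,-7,6),f(105,-7,6)]),T(cp,[f(105,7,0),f(105,7,-20),f(105,-7,-20),f(105,-7,0)])]
E
python3 - <<'E'
from ov import *
from mv import *
did([0,0,.1],0)
t=grab("top");s=grab("scene")
cp=[583.7,129.2,.328];zc=88.5
overlay(s,[(lid(cp,zc,0.0),(0,255,0)),(lid(cp,zc,0.1),(255,0,0))],310,140,60,60,10,"r5.png")
overlay(t,[(lid(cp,zc,0.0),(0,255,0)),(lid(cp,zc,0.1),(255,0,0))],150,120,90,80,8,"r6.png")
E
```

```text
cmd [498.  99. 293.] 0.328 meas [497.99  99.18 294.  ] [-3.1411e+00 -2.0000e-04  3.2760e-01] F [-9.510e+00 -1.000e-02  1.363e+01] t 30.45 op 0.152
```

View pics/r5.png

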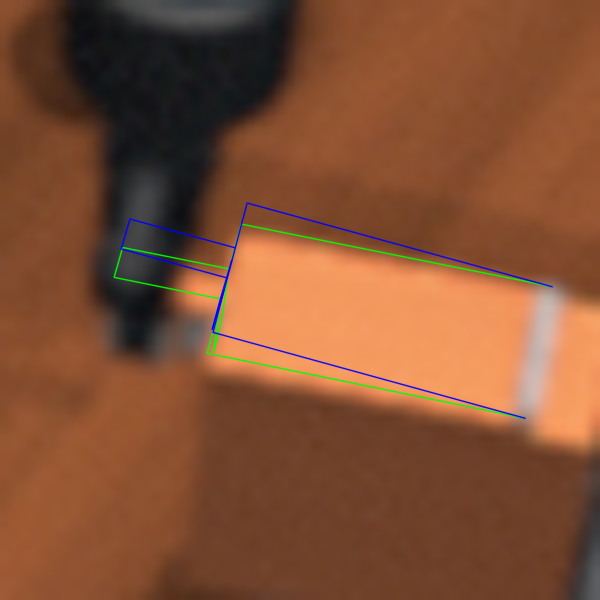

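View pics/r6.png

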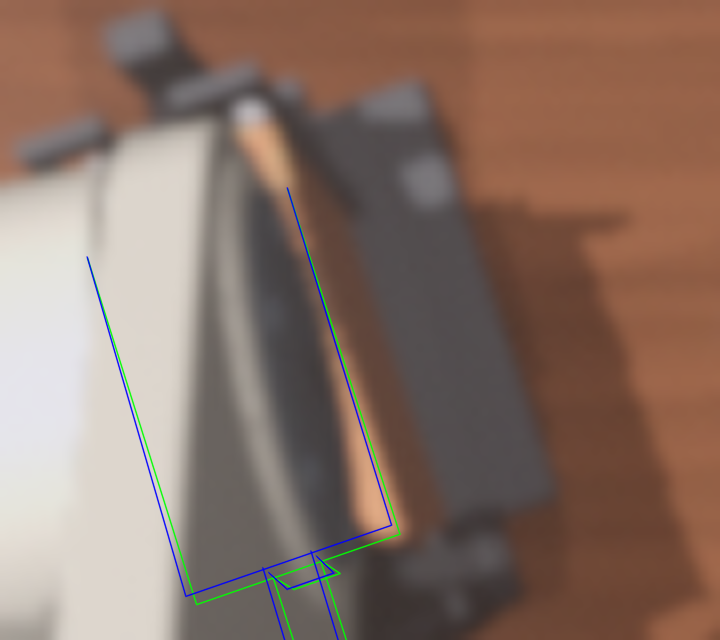

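Request:
step_arm --deltas '[{"translation":[0,0,-0.1],"rot":[0,0,0]},{"translation":[0,0,-0.1],"rot":[0,0,0]},{"translation":[0,0,-0.1],"rot":[0,0,0]}]' --grip 100

```text
clock: 30.92
eef_pos: [498.5, 99.0, 294.0]
tcp_rot: [3.141, -0.001, 0.328]
contact_force: [0.6, -0.5, -0.8]
opening: 0.605
```

Request:
step_arm --deltas '[{"translation":[0,0,-2],"rot":[0,0,0]},{"translation":[0,0,-5],"rot":[0,0,0]},{"translation":[-3,0,-9],"rot":[0,0,0]},{"translation":[-8,0,-13],"rot":[0,0,0]},{"translation":[-12,0,-15],"rot":[0,0,0]},{"translation":[-12,0,-15],"rot":[0,0,0]}]'

```text
clock: 31.68
eef_pos: [382.9, 59.8, 445.5]
tcp_rot: [3.141, -0.003, 0.327]
contact_force: [0.7, -0.5, -0.8]
opening: 0.609
```

Run:
```python
from ov import *
from mv import *
did([-12,0,-15.1],0)
t=grab("top");s=grab("scene")
import pickle; pickle.dump((t,s),open("f8.pkl","wb"))
cp=[583.7,129.2,.328];zc=88.5
S=[(caddy(cp,zc)+lid(cp,zc,0.0),(0,255,0)),(lid(cp,zc,0.12),(255,0,0))]
overlay(s,S,310,130,80,80,8,"s1.png")
overlay(t,S,140,100,110,110,6,"s2.png")
crop(s["image"],310,130,80,80,8,"s3.png")
```

```text
cmd [384.4  60.4 444. ] 0.328 meas [382.91  59.8  445.54] [ 3.1409 -0.0032  0.3273] F [ 0.7  -0.49 -0.77] t 31.68 op 0.609
```

View pics/s1.png

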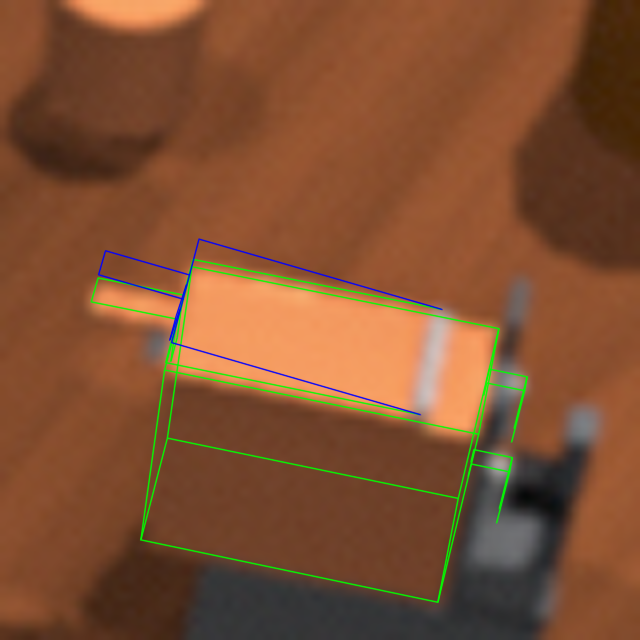

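View pics/s2.png

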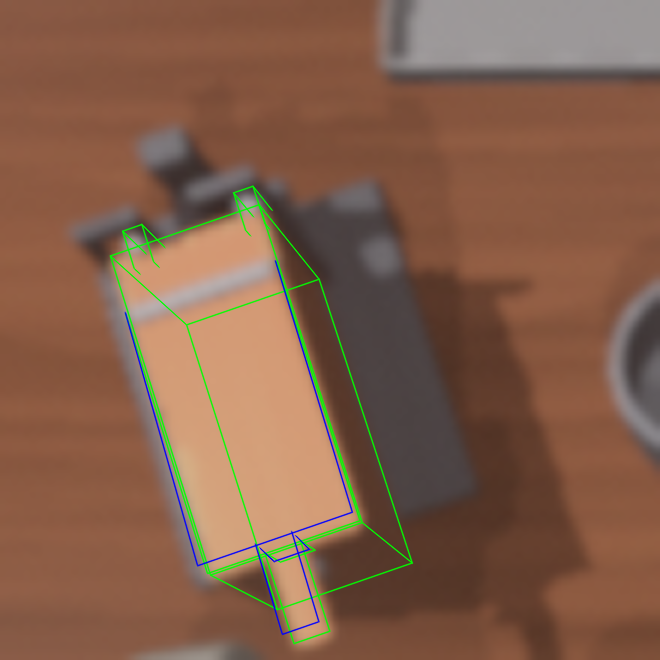

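View pics/s3.png

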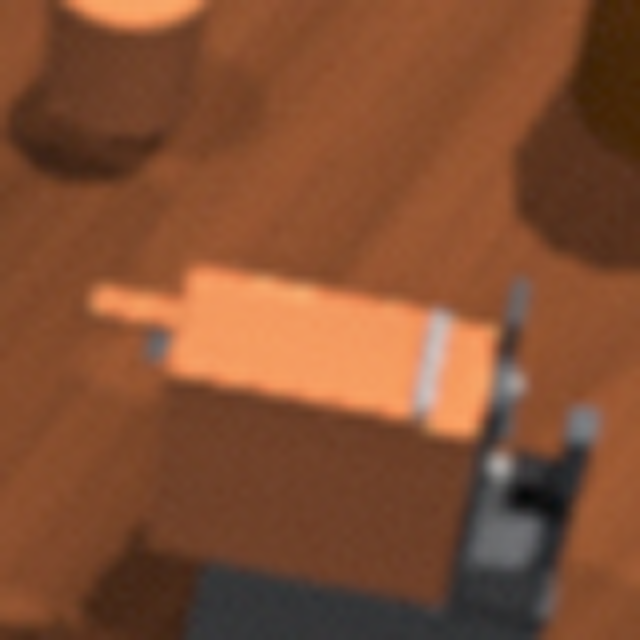

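Run:
```python
from ov import *
import pickle
cp=[583.7,129.2,.328];zc=88.5
for i in(7,8):
    t,s=pickle.load(open(f"f{i}.pkl","rb"))
    overlay(s,[],345,160,40,40,15,f"u{i}a.png")
    overlay(s,[(caddy(cp,zc),(0,255,0))],345,160,40,40,15,f"u{i}b.png")
import numpy as np
for k in "ab":
    I=np.hstack([cv2.imread(f"pics/u{i}{k}.png") for i in(7,8)]);cv2.imwrite(f"pics/u{k}.png",cv2.resize(I,(800,400)))
t,s=pickle.load(open("f8.pkl","rb"))
crop(s["image"],315,150,60,65,12,"u9.png")
```

```text
(no output)
```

View pics/ua.png

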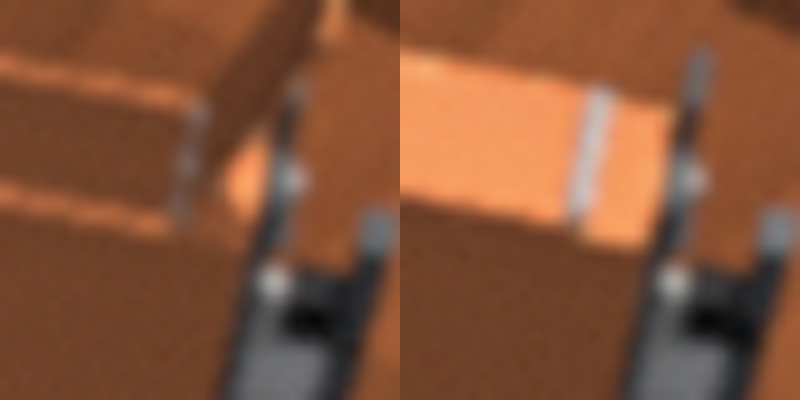

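View pics/ub.png

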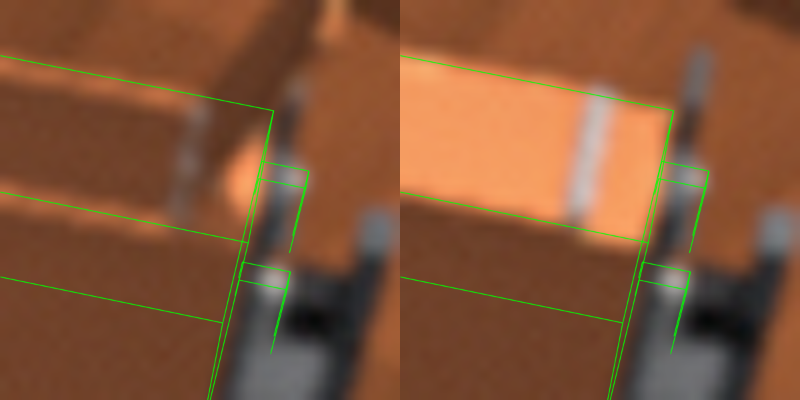

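View pics/u9.png

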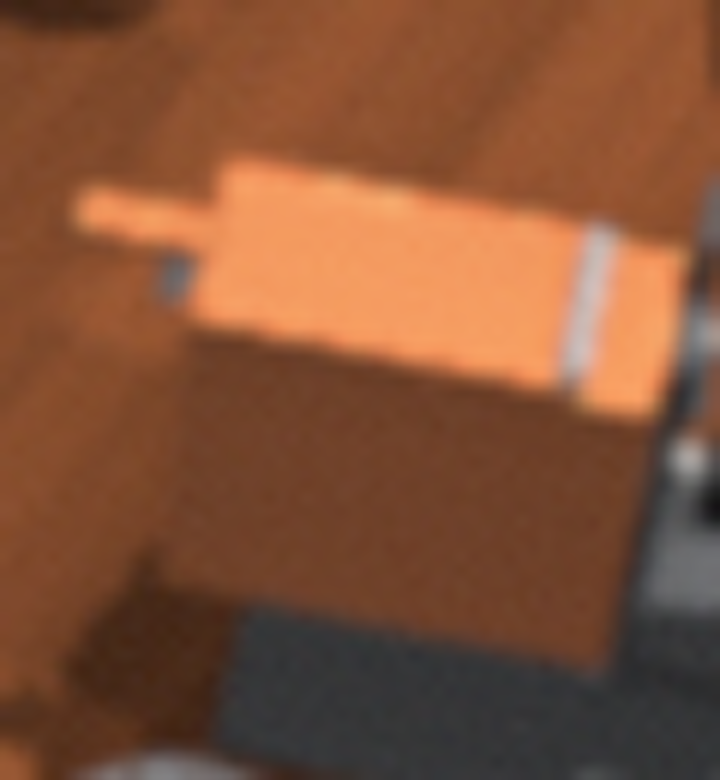

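Run:
```python
from ov import *
from mv import *
did([0,0,0],0)
plan([498.5,99,345],.328)
```

```text
cmd [384.4  60.4 444. ] 0.328 meas [384.76  60.33 444.31] [ 3.1413e+00 -1.9000e-03  3.2750e-01] F [0.77 0.73 0.28] t 31.77 op 0.608
d_cm [12.04  0.02  9.9 ] rotz -0.0
```

Request:
step_arm --deltas '[{"translation":[4,0,0],"rot":[0,0,0]},{"translation":[8,0,2],"rot":[0,0,0]},{"translation":[12,0,5],"rot":[0,0,0]},{"translation":[12,0,9],"rot":[0,0,0]},{"translation":[12,0,10],"rot":[0,0,0]},{"translation":[12,0,11],"rot":[0,0,0]},{"translation":[12,0,11.5],"rot":[0,0,0]},{"translation":[12,0,11.5],"rot":[0,0,0]}]' --grip 255

```text
clock: 32.78
eef_pos: [498.3, 99.0, 329.6]
tcp_rot: [3.141, -0.001, 0.328]
contact_force: [-0.0, -0.1, 1.3]
opening: -0.004
```

Request:
step_arm --deltas '[{"translation":[0,0,0.3],"rot":[0,0,0]},{"translation":[0,0,0.5],"rot":[0,0,0]},{"translation":[0,0,0.5],"rot":[0,0,0]}]'

```text
clock: 33.15
eef_pos: [498.1, 99.0, 324.1]
tcp_rot: [3.142, -0.0, 0.328]
contact_force: [-0.4, 0.9, -0.5]
opening: -0.004
```

Request:
step_arm --deltas '[{"translation":[0,0,0.2],"rot":[0,0,0]},{"translation":[0,0,0.3],"rot":[0,0,0]},{"translation":[0,0,0.3],"rot":[0,0,0]}]'

```text
clock: 33.52
eef_pos: [498.2, 99.0, 321.0]
tcp_rot: [-3.142, 0.0, 0.328]
contact_force: [0.4, 0.1, 0.9]
opening: -0.0
```

Request:
step_arm --deltas '[{"translation":[0,0,0.2],"rot":[0,0,0]},{"translation":[0,0,0.3],"rot":[0,0,0]},{"translation":[0,0,0.3],"rot":[0,0,0]}]'

```text
clock: 33.9
eef_pos: [497.9, 98.9, 319.4]
tcp_rot: [3.142, 0.001, 0.328]
contact_force: [-8.6, -3.2, 19.9]
opening: -0.0
```

Request:
step_arm --deltas '[{"translation":[0,0,0.1],"rot":[0,0,0]},{"translation":[0,0,0.2],"rot":[0,0,0]},{"translation":[0,0,0.2],"rot":[0,0,0]}]'

```text
clock: 34.28
eef_pos: [497.7, 98.8, 318.4]
tcp_rot: [3.141, 0.001, 0.328]
contact_force: [-14.3, -4.0, 35.3]
opening: -0.002
```

Request:
step_arm --deltas '[{"translation":[0,0,-1],"rot":[0,0,0]},{"translation":[0,0,-4],"rot":[0,0,0]},{"translation":[4,0,-5],"rot":[0,0,0]},{"translation":[8,0,-5],"rot":[0,0,0]},{"translation":[12,0,-5],"rot":[0,0,0]},{"translation":[12.8,0,-4],"rot":[0,0,0]},{"translation":[12.8,0,-2],"rot":[0,0,0]},{"translation":[12.8,0,-2],"rot":[0,0,0]}]'

```text
clock: 35.28
eef_pos: [617.5, 139.7, 333.2]
tcp_rot: [-3.141, 0.005, 0.328]
contact_force: [0.4, -0.4, -0.3]
opening: 0.001
```

Run:
```python
from ov import *
from mv import *
did([12+12.8,0,11.5+.5+.3+.3+.2-2],0)
t=grab("top");s=grab("scene")
cp=[583.7,129.2,.328];zc=88.5
crop(s["image"],320,110,70,80,8,"v1.png")
```

```text
cmd [619.2 140.3 336. ] 0.328 meas [617.47 139.66 333.21] [-3.1411  0.0054  0.3277] F [ 0.39 -0.36 -0.29] t 35.27 op 0.001
```

View pics/v1.png

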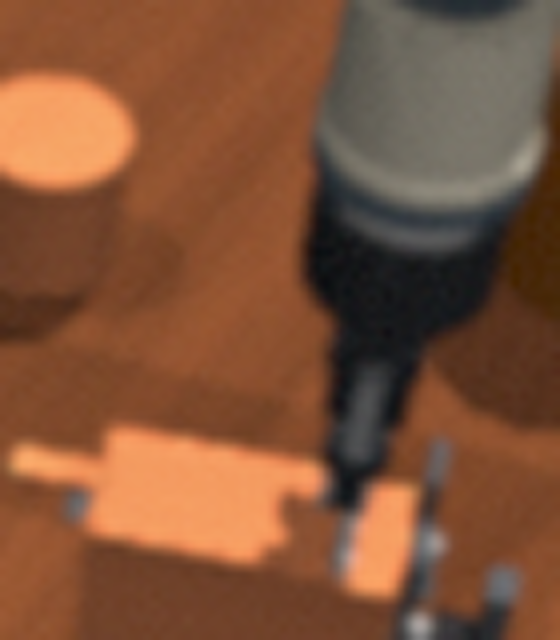

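Now I'll press lightly over the hinge, to check the caddy is home.

Request:
step_arm --deltas '[{"translation":[0,0,0.3],"rot":[0,0,0]},{"translation":[0,0,0.6],"rot":[0,0,0]},{"translation":[0,0,0.8],"rot":[0,0,0]},{"translation":[0,0,0.8],"rot":[0,0,0]}]'

```text
clock: 35.88
eef_pos: [619.3, 140.2, 327.9]
tcp_rot: [-3.142, 0.0, 0.328]
contact_force: [0.4, 0.1, 0.2]
opening: -0.003
```

Request:
step_arm --deltas '[{"translation":[0,0,0.2],"rot":[0,0,0]},{"translation":[0,0,0.3],"rot":[0,0,0]},{"translation":[0,0,0.3],"rot":[0,0,0]}]'

```text
clock: 36.25
eef_pos: [619.3, 140.2, 324.8]
tcp_rot: [-3.142, 0.0, 0.328]
contact_force: [-0.6, 0.1, 0.2]
opening: -0.0
```

Request:
step_arm --deltas '[{"translation":[0,0,0.1],"rot":[0,0,0]},{"translation":[0,0,0.2],"rot":[0,0,0]},{"translation":[0,0,0.2],"rot":[0,0,0]}]'

```text
clock: 36.62
eef_pos: [619.3, 140.2, 322.9]
tcp_rot: [-3.142, 0.0, 0.328]
contact_force: [-0.5, 0.0, 0.5]
opening: -0.002
```

Request:
step_arm --deltas '[{"translation":[0,0,0.1],"rot":[0,0,0]},{"translation":[0,0,0.2],"rot":[0,0,0]},{"translation":[0,0,0.2],"rot":[0,0,0]}]'

```text
clock: 37.0
eef_pos: [619.4, 140.2, 321.0]
tcp_rot: [-3.142, -0.0, 0.328]
contact_force: [-0.2, -0.5, 0.8]
opening: 0.001
```

Request:
step_arm --deltas '[{"translation":[0,0,0.1],"rot":[0,0,0]},{"translation":[0,0,0.2],"rot":[0,0,0]},{"translation":[0,0,0.2],"rot":[0,0,0]}]'

```text
clock: 37.38
eef_pos: [619.4, 140.2, 320.8]
tcp_rot: [3.141, -0.001, 0.328]
contact_force: [-6.7, -1.7, 14.8]
opening: 0.004
```

Request:
step_arm --deltas '[{"translation":[0,0,0.15],"rot":[0,0,0]},{"translation":[0,0,0.15],"rot":[0,0,0]}]'

```text
clock: 37.62
eef_pos: [619.3, 140.2, 320.6]
tcp_rot: [3.141, -0.001, 0.328]
contact_force: [-10.2, -2.2, 25.6]
opening: 0.004
```

Request:
step_arm --deltas '[{"translation":[0,0,-2],"rot":[0,0,0]},{"translation":[0,0,-7],"rot":[0,0,0]},{"translation":[-4,0,-12],"rot":[0,0,0]},{"translation":[-10,0,-14],"rot":[0,0,0]},{"translation":[-15,0,-14],"rot":[0,0,0]},{"translation":[-20,0,-14],"rot":[0,0,0]},{"translation":[-24,0,-14],"rot":[0,0,0]},{"translation":[-24,0,-14],"rot":[0,0,0]}]'

```text
clock: 38.62
eef_pos: [390.0, 62.3, 457.9]
tcp_rot: [3.141, -0.001, 0.327]
contact_force: [0.4, 0.6, 0.8]
opening: -0.002
```

Run:
```python
from ov import *
t=grab("top");s=grab("scene")
cv2.imwrite("pics/endtop.png",t["image"][:,:,::-1])
crop(s["image"],310,130,80,80,8,"end2.png")
print(readout.sense()["clock"],readout.sense()["contact_force"])
```

```text
38.725 [ 0.06026681  0.28013431 -0.83375939]
```

View pics/endtop.png

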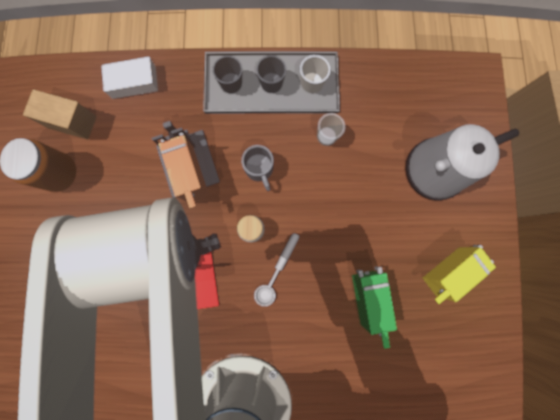

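View pics/end2.png

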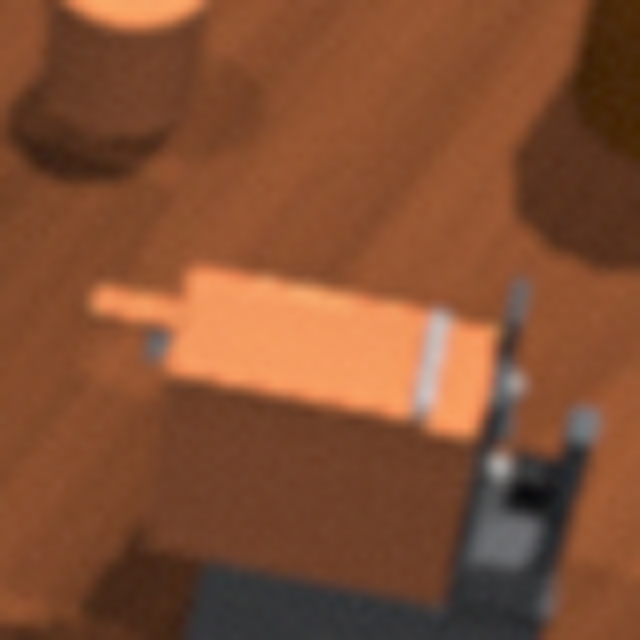

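The caddy hangs on the stand at top px (182,165) with its lid shut. The mug, jar and tumbler are where they were, the tin sits unmoved in the scene view, and the arm is clear.

```bash
python3 -c "
from rig import ticket; print(ticket.sign_off())"
```

```text
the job is handed in; nothing more can be done
None
```

The caddy is hanging on the stand with its lid shut, and I handed the job in at about 39 s of the 72 s.

**What I did**
- I felt the top of one slotted plate with the closed fingers. It was about 170 mm up, which put the slot edges about 14 mm above their lowest setting.
- I picked up the caddy, put the hooks through the slots 33 mm above the edges and lowered it. It met the spring catch with about 12.4 mm left to go. At a tool force of about 13 N it gave, and the caddy went down to a hard stop.
- I took the lid by its tongue, lowered it at about 0.8 rad/s or slower, and pressed it shut.

**Last checks**
- **Seating:** the hard stop was within 1 mm of the predicted home height. A later press over the hinge was firm at about 148 mm, as expected. The hooks did not move in the images after release.
- **Lid:** after release, the tongue was firm at 147 mm under a 35 N push. If the lid were still ajar it would be about 15 mm higher.
- **Other objects:** the mug, jar and tumbler were at their first image positions. The tin was partly hidden by the arm in the last overhead view but looked unmoved in the other camera.

**What disagreed**
- The lid met its stop about 9 mm lower on the gripper scale than I predicted. About 3 mm of that is the caddy hanging slightly nose-down (about 0.02 rad), which fits the play in the hooks. I put the rest down to where the fingers held the tongue, but did not check that.
- I never saw a separate force peak for the clasp's click, because force is only reported at the end of each move. That it latched rests on the lid's height and on its staying shut after release.

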